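# Load the bench finisher through its guard slot

## Task

Work the rust-bound shutter of the finishing machine free with short back-and-forth strokes and slide it fully open. Take the loaded boat by its handle from its rest, pass it level through the slot without touching the machine, tip the two brass fittings into the tub inside, then draw the boat out level and lay it back on its rest, nose the same way as before. Finally slide the shutter fully shut again; leave the other things on the bench as they are.

Things in the scene. Friction and masses are not known exactly. Their poses are not given: they have to be found in the camera images.
- finisher: bench finishing machine, fixed: grey base, clear guard, painted front plate. 200 (x) x 260 (y) x 200 mm high; origin at the centre of its underside. The front plate, 4 mm thick, is the face at its x = -100 mm (to the robot); top edge at z = 200 mm. Inside, an open rubber tub (inner x -85..85, y -120..120 mm): floor at z = 55 mm, rim at z = 95 mm
- slot (a point): centre of the loading slot, in the outer face of the front plate: at (-100, -30, 145) mm in the finisher's frame, with its axes. The slot is 70 mm wide (y) and 36 mm high (z), its passage along +x. The shutter over it and its guides stand up to 8 mm proud of the plate
- shutter (a joint): sheet shutter over the slot; travel in m, 0 = shut, 0.082 = open to its end stop, slides along the finisher's +y. 3 N friction, but rust binds it: a first pull stops hard at about 0.018. Pushed back from there to 0.003 (0.004 at most) it can be pulled to about 0.039, where it stops hard again; pushed back to 0.023 (0.024 at most) it then runs free both ways. Pushing it back farther does no harm. 15 N of pull shows a stop; do not force it
- shutter_pull (a point): middle of the upright black grip (14 mm diameter, 46 mm tall, axis vertical) of the shutter's cranked pull, 51 mm in front of the front plate, at height 182 mm; its top is at 205 mm; the bar below it turns in to the shutter at height 145 mm. It moves with the shutter
- boat: loading boat, 0.3 kg, 250 mm long: flat-sided wooden handle (90 long, 18 thick in y, 30 high), round 9 mm steel shank, shallow steel pan. Origin at the centre of the handle, on the shank's axis; x runs along the shank to the nose, z up. The handle spans x -45..45 mm, the shank goes to 135, the pan is 135..205. Its load adds 0.04 kg
- boat_pan (a point): middle of the pan, on the shank's axis, 170 mm from the boat's origin. Pan 70 mm long, 58 wide; underside 10 mm below the axis, side lips 3 mm below it, end walls to 1 mm and fittings to 12 mm above it. It fits the slot only level. Inside, this point 65 mm beyond the front plate, a roll of 45 degrees about the shank to either side slides the fittings out (they start at 30 to 40)
- rest: the boat's aluminium rest, fixed. Origin on the worktop straight below the boat's origin when home (boat axis 75 mm above the worktop), x along the boat. Rear support (x -43..-29 mm, top 60 mm) carries the handle's end between ears 26 mm apart, 68 mm high; front support (x 145..195 mm, top 65 mm) carries the pan between ears 68 mm apart, 73 mm high
- fitting_a: brass hex fitting, 19 x 22 x 20 mm, 20 g, standing in the pan; origin at the centre of its underside
- fitting_b: brass hex fitting like the other, nearer to the nose of the boat
- tray: bystander: parts tray 118 x 173 x 25 mm on the left with a bolt and a small weight in it; origin centre of underside
- small_weight: bystander: knobbed brass weight, 23 mm diameter, 28 mm tall, in the tray
- bolt: bystander: hex bolt 27 mm tall standing in the tray
- calliper: bystander: caliper 227 mm long, lying
- screwdriver: bystander: screwdriver 205 mm long, lying
- pen: bystander: pen 137 mm long, lying
- marker: bystander: marker pen 137 mm long, lying
- brass_weight: bystander: knobbed brass weight, 29 mm diameter, 34 mm tall

How it is judged (in metres and radians):
On the way, in this order (a step that is already met when the one before it is completed fails the run):
1. the shutter is fully open (value of joint shutter above 0.076 m), for 0.1 s.
2. the boat is level and wholly inside the guard, with both fittings in its pan (x of boat_pan in the frame of finisher between -0.062 and 0.045 m and y of boat_pan in the frame of finisher between -0.055 and -0.005 m and z of boat_pan in the frame of finisher between 0.11 and 0.18 m and x of fitting_a in the frame of boat between 0.13 and 0.21 m and y of fitting_a in the frame of boat between -0.03 and 0.03 m and z of fitting_a in the frame of boat between -0.02 and 0.03 m and x of fitting_b in the frame of boat between 0.13 and 0.21 m and y of fitting_b in the frame of boat between -0.03 and 0.03 m and z of fitting_b in the frame of boat between -0.02 and 0.03 m and angle between boat_pan's own z axis and vertical below 0.25 rad), for 0.05 s.
3. the boat is tipped inside the guard (x of boat_pan in the frame of finisher between -0.062 and 0.045 m and y of boat_pan in the frame of finisher between -0.055 and -0.005 m and z of boat_pan in the frame of finisher between 0.11 and 0.18 m and angle between boat_pan's own z axis and vertical above 0.4 rad), for 0.05 s.
4. both fittings lie in the tub while the boat is still inside (x of fitting_a in the frame of finisher between -0.09 and 0.09 m and y of fitting_a in the frame of finisher between -0.125 and 0.125 m and z of fitting_a in the frame of finisher between 0.04 and 0.088 m and x of fitting_b in the frame of finisher between -0.09 and 0.09 m and y of fitting_b in the frame of finisher between -0.125 and 0.125 m and z of fitting_b in the frame of finisher between 0.04 and 0.088 m and x of boat_pan in the frame of finisher between -0.062 and 0.045 m and y of boat_pan in the frame of finisher between -0.055 and -0.005 m and z of boat_pan in the frame of finisher between 0.11 and 0.18 m), for 0.1 s.
5. the boat lies back on its rest (horizontal distance between boat and rest below 0.012 m and height (world z) of boat between 0.068 and 0.082 m and angle between boat_pan's own z axis and vertical below 0.08 rad and angle between the x axis of boat and the x axis of rest, either way round below 0.08 rad and x of boat_pan in the frame of rest above 0.15 m), for 0.2 s.
At the end, for the whole second after the job is handed in: Both fittings lie at rest in the finisher's tub; the boat lies at rest and level (within 5 degrees) on its rest, its handle within 12 mm of where the rest holds it, along the rest within 5 degrees and nose the same way; the shutter is shut to within 5 mm (all of step 5 and x of fitting_a in the frame of finisher between -0.09 and 0.09 m and y of fitting_a in the frame of finisher between -0.125 and 0.125 m and z of fitting_a in the frame of finisher between 0.04 and 0.088 m and x of fitting_b in the frame of finisher between -0.09 and 0.09 m and y of fitting_b in the frame of finisher between -0.125 and 0.125 m and z of fitting_b in the frame of finisher between 0.04 and 0.088 m and value of joint shutter below 0.005 m and linear speed of each of boat, fitting_a, fitting_b below 0.02 m/s); the robot touches nothing.
It fails at once if the boat touches the machine or its shutter (contact force between boat and finisher above 0.5 N).
It fails at once if another thing on the bench is moved by more than 25 mm (distance of any of tray, small_weight, bolt, calliper, screwdriver, pen, marker, brass_weight from where it was at the start of the episode above 0.025 m).
It also fails if it takes over 69 s, if anything falls off the work surface, if the arm or the gripper's body presses on something with over 40 N, if the wrist force passes 120 N, or if a joint passes its speed limit or range.

## Robot

A 6-joint arm with a two-finger parallel gripper is mounted at the origin on a cart in front of the work surface, level with it; the furniture and walls round the work are solid. World frame = base frame: x ahead of the robot, y to its left, z up, the work surface at z = 0. Lengths are in m, angles in degrees, forces in N, time in s.
With the tool pointing down it reaches from about 0.35 to 0.875 m from the base axis. Payload 4.2 kg.
Tool frame: the origin (TCP) lies on the centre line of the jaws, within the pads' length; the fingertips stand tip_reach ahead of it and the grasp point (between the pads) is the TCP (tip_reach is the distance from the TCP to the fingertips, in m); z points along the fingers, y is the line along which they close (so a half turn about z gives the same grasp; the last joint's range is limited). The gripper opens to 87 mm and grips with 3 to 60 N. Pads are 19 mm wide; open, the fingers measure 117 mm over their backs; the gripper's body (75 mm by 190 mm) begins 51 mm behind the grasp point.
Start: joints at [89.53, 22.042, 0.453, 0, -68.411, -14.817], TCP at [0.165, 0.603, 0.242] pointing down, gripper open.
Joint ranges: [-179.83, 179.83], [-69.29, 118.12], [-61.27, 80.66], [-181.25, 117.63], [-171.15, -9.14], [-177.46, 177.46]. Speed limits (degrees/s): [159.86, 159.86, 180, 180, 180, 180].

## Interface

Orientations are given as a 3x3 rotation matrix whose columns are the frame's x, y, z axes.
In Python, from station import sense, capture, finish_job, tip_reach gives the robot as it stands.
- The arm moves only by the tool arm_command, never from a script. Its argument "deltas" is a list of rows, each a list of 7 numbers: the turn, a rotation vector about the tool's x, y, z in rad, then the shift along the tool's x, y, z in cm, then the closure, from -1 (fully open) to 1 (shut), so that 0 is half open. In form: [[rx, ry, rz, dx, dy, dz, hand], ...]. A call has 1 to 8 rows; each row is the pose to reach, as a shift and turn from the pose commanded when the call began, along the tool's axes at that moment; what a row does not reach only later rows make up. A row lasts 1/12 s, in which the tool goes at most 41.7 mm and 7.16 degrees, less where a joint would pass 70% of its speed; a pose out of reach is approached as far as the arm can. A call with a gripper value outside its range is refused whole. The fingers move at their own pace and stop on an object; the grip force is fixed at half the most. Time passes only in rows, so rows that repeat a pose let the fingers close. It gives the time, the measured TCP pose, the force, the opening and the grip force at its end, in the units of the state.
- sense(): the state, without advancing time (a new reading comes with each control period).
- capture(name): name is "scene" or "top" or "wrist"; returns a dict with "pixels" (420x560x3 uint8, blue, green, red), "fovy" (degrees; the focal length in pixels is half the picture's height over the tangent of half this angle, whatever the lens; pixels are square), "cx", "cy" (the principal point, pixels), "rvec" (rotation vector, rad) and "tvec" (3), from world to camera coordinates, as OpenCV has them. Camera axes: x right, y down, z forward; pixel columns grow to the right and rows downward; lengths in m; the calibration is good to about 2 mm. The wrist camera is an equidistant fisheye: a pixel r from the principal point sees the ray r / f radians off the axis. A picture is of the moment at which its call begins. There is no depth.
- finish_job(): hands the job in; it is judged then, once.
The state is a dict: "time_s": time; "joints": joint angles; "joint_velocities": joint speeds; "effort": joint torques, N m; "tcp_pos": TCP position; "ee_rot": TCP orientation; "wrist_force": force on the tool from outside, world axes, zero at the start; "moment": the same for the moment, N m; "gripper_width": opening from 0.0 (shut) to 1.0 (fully open); "gripper_force": force on a finger pad.
Only numpy, scipy, OpenCV 4.12 (cv2) and the standard library are available. Lean on these libraries where they do the work, as an engineer would, in place of code of your own. Each camera call takes 0.05 s, during which the arm holds its last target. There are 200 camera calls.

## Working session

There is one attempt and no reset: what is moved stays moved. The work goes in short steps, Python scripts to look and compute and a tool call to move; the robot and the scene stay as the last step left them, time stands still between calls to the robot, and variables do not carry over. Pictures are saved under pics/ and viewed, at most 10 in all, crops included, and the job is handed in when it is done.

Besides the shell and the picture viewer there is one more tool, called after ">>>" in YAML: its name, and indented under it one key for each argument. arm_command: Moves the arm, as the interface text tells. Its arguments: {"type":"object","properties":{"deltas":{"type":"array"}},"required":["deltas"]}

```bash
ls; mkdir -p pics
cat > h.py <<'E'
import numpy as np, cv2
from station import sense, capture, finish_job, tip_reach
def snap(n,f):
    c=capture(n); c['n']=n; cv2.imwrite(f'pics/{f}.png',c['pixels']); np.save(f'{f}.npy',c,allow_pickle=True); return c
def load(f): return np.load(f'{f}.npy',allow_pickle=True).item()
def cam(c):
    R=cv2.Rodrigues(np.array(c['rvec'],float))[0]; t=np.array(c['tvec'],float).ravel()
    return R,t,-R.T@t,210/np.tan(np.radians(c['fovy']/2))
def ray(c,u,v):
    R,t,o,f=cam(c); x,y=(u-c['cx']),(v-c['cy'])
    if c['n']=='wrist':
        r=np.hypot(x,y); a=r/f; d=np.array([x/r*np.sin(a),y/r*np.sin(a),np.cos(a)])
    else: d=np.array([x/f,y/f,1])
    d=R.T@d; return o,d/np.linalg.norm(d)
def onz(c,u,v,z):
    o,d=ray(c,u,v); return o+d*(z-o[2])/d[2]
def proj(c,p):
    R,t,o,f=cam(c); q=R@np.array(p)+t
    if c['n']=='wrist':
        r=np.hypot(q[0],q[1]); a=np.arctan2(r,q[2]); return c['cx']+f*a*q[0]/r,c['cy']+f*a*q[1]/r
    return c['cx']+f*q[0]/q[2],c['cy']+f*q[1]/q[2]
def tri(c1,p1,c2,p2):
    o1,d1=ray(c1,*p1);o2,d2=ray(c2,*p2)
    s=np.linalg.lstsq(np.c_[d1,-d2],o2-o1,rcond=None)[0]
    a,b=o1+d1*s[0],o2+d2*s[1]; return (a+b)/2,np.linalg.norm(a-b)
E
python3 - <<'E'
from h import *
np.set_printoptions(precision=4,suppress=True)
for n in('scene','top'):
    c=snap(n,n); R,t,o,f=cam(c); print(n,o,R[2],f,c['cx'],c['cy'])
s=sense(); print(s); print(tip_reach)
E
```

```text
pics
scene [-0.2627 -0.5831  0.5777] [ 0.7732  0.4769 -0.4179] 409.6839054399252 288.77992191448715 206.9701224633989
top [ 0.4173 -0.0497  1.104 ] [ 0.1799 -0.0178 -0.9835] 387.38115875235803 278.6959697645734 213.53071589009554
{'time_s': 0.1, 'joints': array([ 89.5307,  22.0863,   0.3897,  -0.0243, -68.4121, -14.8159]), 'joint_velocities': array([ 0.1141, -0.1095,  0.2258,  0.0586, -0.0276,  0.0062]), 'effort': array([ -0.0002, -39.1687,  18.7934,   4.2319,   0.0135,  -0.0001]), 'tcp_pos': array([0.1646, 0.6024, 0.2406]), 'ee_rot': array([[ 0.9646, -0.2638, -0.0004],
       [-0.2638, -0.9646, -0.0019],
       [ 0.0001,  0.0019, -1.    ]]), 'wrist_force': array([-0.1897, -0.2766, -0.488 ]), 'moment': array([ 0.0246, -0.0495, -0.0228]), 'gripper_force': 0.0, 'gripper_width': 0.9995872168025629}
0.019
```

View pics/scene.png

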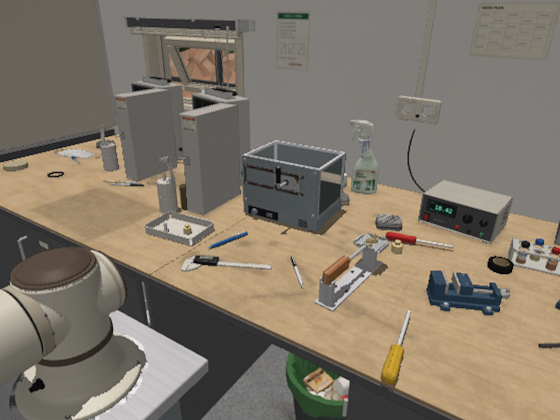

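View pics/top.png

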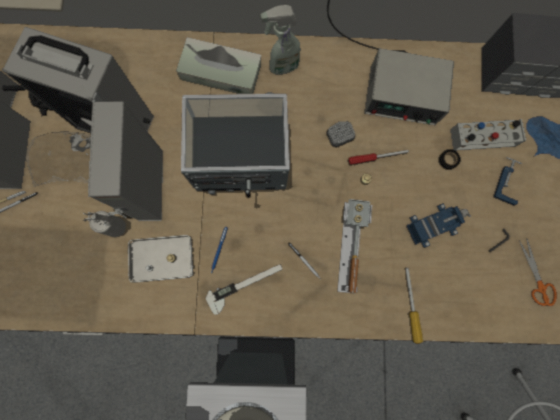

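The scene view shows the finisher at about (295,185) with its grip near (287,178), and the boat on its rest at (350,265). In the top view the finisher rim spans (182..290, 95..190), the grip is near (248,187), and the boat runs from its handle at (353,270) to its pan at (358,212). The tray is at (160,258).

Run:
```python
from h import *
a=cv2.imread('pics/top.png');b=cv2.imread('pics/scene.png')
def cr(i,x,y,w,h,W,H): return cv2.resize(i[y:y+h,x:x+w],(W,H),interpolation=cv2.INTER_CUBIC)
o=np.vstack([np.hstack([cr(a,170,85,133,125,400,376)[:300] if 0 else cr(a,172,88,132,99+18,400,354),cr(a,325,190,60,53,400,354)]),
 np.hstack([cr(b,235,135,120,73,400,244),cr(b,300,225,120,73,400,244)])])
cv2.imwrite('pics/comp.png',o);print(o.shape)
```

```text
(598, 800, 3)
```

View pics/comp.png

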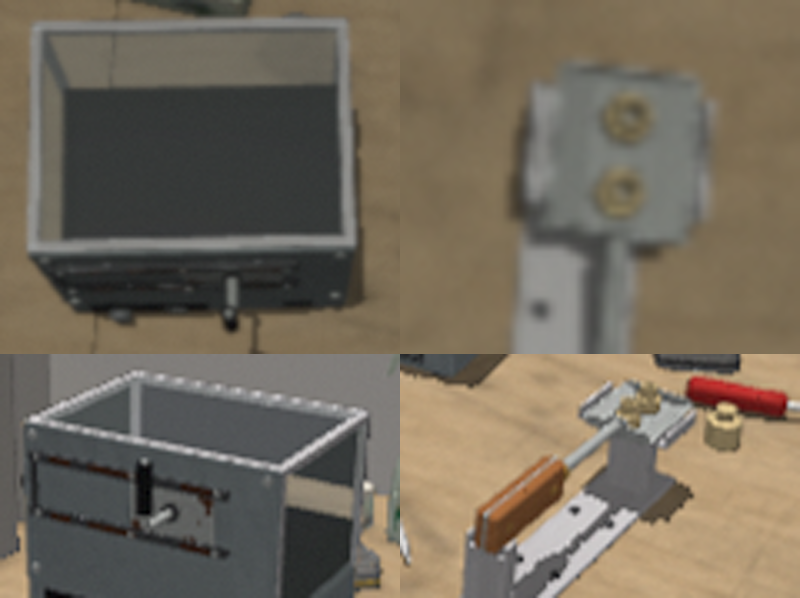

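The composite shows the guard rim corners at (35,20), (347,18), (355,245) and (28,252) in the top crop, and at (27,68), (283,116), (365,54) and (135,18) within the scene crop. The grip sits at about (231,318) in the top crop and (145,460-515) in the scene crop. The pan and its two fittings are at (627,117) and (620,192) in the top crop.

Run:
```python
from h import *
np.set_printoptions(precision=4,suppress=True)
t=load('top');s=load('scene')
T=[(35,20),(347,18),(355,245),(28,252)]; S=[(135,18),(365,54),(283,116),(27,68)]
T=[(172+x/3.03,88+y/3.026) for x,y in T]; S=[(235+x/3.333,135+y/3.342) for x,y in S]
M=np.array([[100,130],[100,-130],[-100,-130],[-100,130]])/1000.
P=[]
for a,b in zip(T,S):
    A=onz(t,*a,.2);B=onz(s,*b,.2);print('top',A[:2],'scene',B[:2],'tri',tri(t,a,s,b));P.append(A[:2])
P=np.array(P);print([np.linalg.norm(P[i]-P[i-1]) for i in range(4)],P.mean(0))
# grip
print('grip tri',tri(t,(172+231/3.03,88+318/3.026),s,(235+145/3.333,135+134/3.342)), 'z.182',onz(s,235+145/3.333,135+134/3.342,.182),'scene top .205',onz(s,235+145/3.333,135+106/3.342,.205))
# handle by colour
for n,c in(('top',t),('scene',s)):
    h=cv2.cvtColor(c['pixels'],cv2.COLOR_BGR2HSV)
    m=cv2.inRange(h,(4,120,60),(16,255,255)); 
    k,l,st,ce=cv2.connectedComponentsWithStats(m)
    for i in range(1,k):
        if st[i,4]>60: print(n,st[i],ce[i], cv2.minAreaRect(np.argwhere(l==i)[:,::-1].astype(np.float32)), onz(c,*ce[i],.085))
# pan fittings in top
for x,y in((627,117),(620,192),(563,62),(700,75),(690,242),(550,232)):
    u,v=325+(x-400)*60/400,190+y*53/354; print((u,v),onz(t,u,v,.085 if x>600 and x<650 else .074))
for x,y in ((635,118+40),(648,36+0)): pass
```

```text
top [0.8767 0.1803] scene [0.8695 0.1738] tri (array([0.8787, 0.1806, 0.1968]), np.float64(0.0011431540663398982))
top [ 0.889  -0.0769] scene [ 0.8934 -0.0727] tri (array([ 0.8874, -0.0762,  0.2023]), np.float64(0.0015428196966035081))
top [ 0.6934 -0.0883] scene [ 0.6933 -0.092 ] tri (array([ 0.6946, -0.0896,  0.1989]), np.float64(0.003035728843387488))
top [0.6783 0.1714] scene [0.6734 0.16  ] tri (array([0.6812, 0.1699, 0.1962]), np.float64(0.0059702942501186195))
[np.float64(0.19863256999232903), np.float64(0.2574811587060801), np.float64(0.19597210039515475), np.float64(0.2600727145693824)] [0.7843 0.0466]
grip tri (array([0.6354, 0.0083, 0.1803]), np.float64(0.0027978445552297574)) z.182 [0.6326 0.0047 0.182 ] scene top .205 [0.6361 0.0073 0.205 ]
top [349 258   6  34  93] [351.4301 273.5699] ((351.47845458984375, 274.4981384277344), (3.551813840866089, 33.135826110839844), 4.969740867614746) [ 0.4507 -0.2627  0.085 ]
top [531 281  26  25 329] [544.234  293.5988] ((543.9117431640625, 293.6470642089844), (25.489330291748047, 23.428491592407227), 12.52880859375) [ 0.4137 -0.7695  0.085 ]
scene [326 257  24  27 274] [337.0547 270.2226] ((337.1396484375, 270.0741271972656), (9.57168960571289, 33.706443786621094), 49.76364517211914) [ 0.431  -0.2813  0.085 ]
(359.05, 207.51694915254237) [ 0.6274 -0.2842  0.085 ]
(358.0, 218.74576271186442) [ 0.5966 -0.2811  0.085 ]
(349.45, 199.28248587570621) [ 0.6517 -0.2606  0.074 ]
(370.0, 201.22881355932202) [ 0.6482 -0.317   0.074 ]
(368.5, 226.2316384180791) [ 0.5789 -0.312   0.074 ]
(347.5, 224.73446327683615) [ 0.5812 -0.255   0.074 ]
```

>>> arm_command:
  deltas:
    - [0,0,-0.32,25.5,20,-4,-1]
    - [0,0,-0.32,25.5,20,-4,-1]
    - [0,0,-0.32,25.5,20,-4,-1]
    - [0,0,-0.32,25.5,20,-4,-1]
    - [0,0,-0.32,25.5,20,-4,-1]
    - [0,0,-0.32,25.5,20,-4,-1]
    - [0,0,-0.32,25.5,20,-4,-1]
    - [0,0,-0.32,25.5,20,-4,-1]

```text
time_s: 0.77
tcp_pos: [0.3588, 0.3403, 0.2818]
ee_rot: [[0.999, 0.053, -0.0], [0.053, -0.999, -0.0], [-0.0, 0.0, -1.0]]
wrist_force: [0.9, 1.0, -0.1]
gripper_width: 1.001
gripper_force: 0.0
```

```bash
cat >> h.py <<'E'
from scipy.spatial.transform import Rotation as Ro
def Rt(yaw,roll=0): # tool-down: x along yaw heading, y opposite left; roll about heading
    return (Ro.from_euler('z',yaw,degrees=True)*Ro.from_euler('x',roll,degrees=True)).as_matrix()@np.diag([1,-1,-1.])
def to(p,R,s=None):
    s=s or sense(); C=s['ee_rot']; d=C.T@(np.array(p)-s['tcp_pos'])*100; r=Ro.from_matrix(C.T@R).as_rotvec()
    print('turn',r.round(4),'shift cm',d.round(2),'rows',round(np.linalg.norm(d)/4.17,1),'t',round(s['time_s'],2)); return r,d
F0=np.array([.784,.0465]);FY=3.0
def fin(x,y,z): a=np.radians(FY); return np.array([F0[0]+x*np.cos(a)-y*np.sin(a),F0[1]+x*np.sin(a)+y*np.cos(a),z])
E
python3 - <<'E'
from h import *
s=sense();print(s['tcp_pos'],s['joints'])
to((.53,.03,.33),Rt(3))
E
```

```text
[0.35875143 0.34025715 0.28176457] [ 6.23375041e+01  7.55959584e+00 -1.34682140e+01 -4.97036005e-03
 -6.89926831e+01  3.06861181e+01]
turn [0.0003 0.0003 0.0004] shift cm [15.46 31.89 -4.82] rows 8.6 t 0.77
```

>>> arm_command:
  deltas:
    - [0,0,0,14,30,-4.5,-1]
    - [0,0,0,14,30,-4.5,-1]
    - [0,0,0,14,30,-4.5,-1]
    - [0,0,0,14,30,-4.5,-1]
    - [0,0,0,14,30,-4.5,-1]
    - [0,0,0,14,30,-4.5,-1]
    - [0,0,0,14,30,-4.5,-1]
    - [0,0,0,14,30,-4.5,-1]

```text
time_s: 1.43
tcp_pos: [0.5136, 0.0492, 0.3266]
ee_rot: [[0.999, 0.053, -0.0], [0.053, -0.999, 0.0], [-0.0, -0.0, -1.0]]
wrist_force: [0.7, 0.6, -0.2]
gripper_width: 1.0
gripper_force: 0.0
```

Run:
```python
from h import *
np.set_printoptions(precision=4,suppress=True)
s=sense();print(s['tcp_pos'],s['joints'])
c=snap('wrist','w1');R,t,o,f=cam(c);print(o,R[2],f,c['cx'],c['cy'])
g=fin(-.151,-.03,.205)
for z in(.205,.16): print(proj(c,(g[0],g[1],z)))
for x,y in((-.1,.13),(-.1,-.13),(.1,-.13),(.1,.13)): print(proj(c,fin(x,y,.2)))
to(fin(-.151,-.03,.187),Rt(3))
```

```text
[0.5136 0.0492 0.3266] [ 23.5049   8.3793  -6.092   -0.016  -75.545   69.5496]
[0.5963 0.053  0.4687] [-0.2968 -0.0159 -0.9548] 325.19226210127806 278.05110254307425 211.379328084998
(np.float64(335.66222005138434), np.float64(70.46347258530207))
(np.float64(327.3563973888422), np.float64(76.41873469054124))
(np.float64(145.51698520540677), np.float64(21.79076057234721))
(np.float64(442.7924536544727), np.float64(27.49947081380489))
(np.float64(420.65507830197384), np.float64(-134.39825527631348))
(np.float64(164.46991064794105), np.float64(-141.24998797031066))
turn [ 0.0028 -0.0017 -0.0051] shift cm [11.61  4.07 14.07] rows 4.5 t 1.48
```

View pics/w1.png

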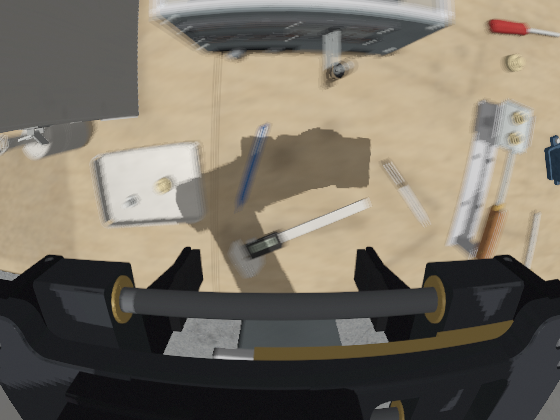

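The wrist view, slightly blurred by residual motion, shows the grip at about (340,72), the front rim from (155,12) to (450,22), and the boat from handle (492,232) to pan (513,125). I'll retake it with the arm still.

Run:
```python
from h import *
np.set_printoptions(precision=4,suppress=True)
for i in range(2): c=snap('wrist','w2')
s=sense();print(s['tcp_pos'])
o=c['pixels'].copy()
a=cv2.resize(o[0:100,130:460],(800,242),interpolation=cv2.INTER_CUBIC)
b=cv2.resize(o[90:270,440:560],(236,354),interpolation=cv2.INTER_CUBIC)
g=cv2.resize(o[45:105,305:385],(472,354),interpolation=cv2.INTER_CUBIC)
out=np.vstack([a,np.hstack([b,g,np.zeros((354,92,3),np.uint8)])]);cv2.imwrite('pics/comp2.png',out)
for z in(.205,.16): print(proj(c,(*fin(-.151,-.03,z)[:2],z)))
for x,y in((-.1,.13),(-.1,-.13)): print(proj(c,fin(x,y,.2)))
```

```text
[0.5141 0.0488 0.326 ]
(np.float64(331.36175509902057), np.float64(71.78304208760878))
(np.float64(323.6035941699347), np.float64(77.62036176026209))
(np.float64(141.40392872656457), np.float64(25.023189383391326))
(np.float64(438.94031137258276), np.float64(27.361107255472007))
```

View pics/comp2.png

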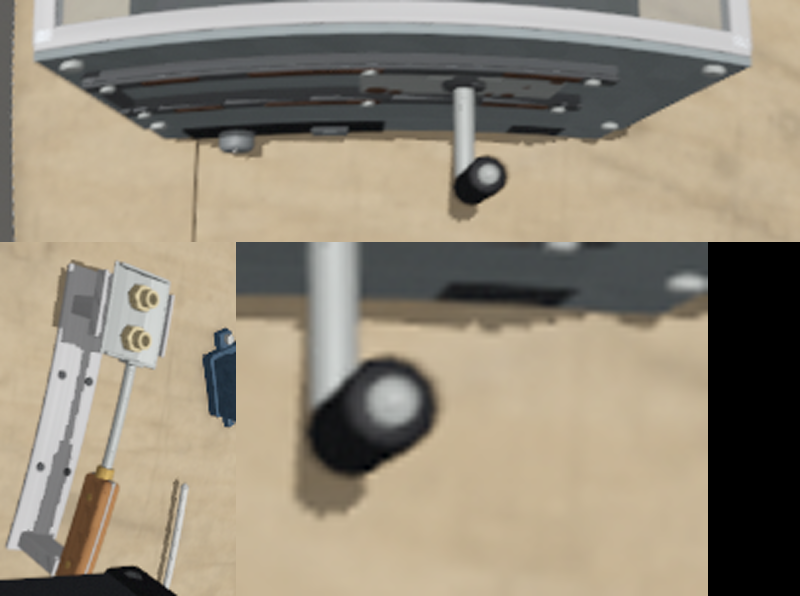

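The grip's top is at (331,72), within 0.5 px of the prediction, and the rim corners agree to 1–3 px, so the finisher's pose is confirmed. Next I'll take the pull.

>>> arm_command:
  deltas:
    - [0,0,0,11.8,4.6,8.5,-1]
    - [0,0,0,11.8,4.6,8.5,-1]
    - [0,0,0,11.8,4.6,8.5,-1]
    - [0,0,0,11.8,4.6,8.5,-1]
    - [0,0,0,11.8,4.6,8.5,0.2]
    - [0,0,0,11.8,4.6,13.9,0.2]
    - [0,0,0,11.8,4.6,13.9,0.2]
    - [0,0,0,11.8,4.6,13.9,0.2]

```text
time_s: 2.25
tcp_pos: [0.6304, 0.0126, 0.1831]
ee_rot: [[0.998, 0.054, -0.009], [0.054, -0.999, -0.001], [-0.01, 0.0, -1.0]]
wrist_force: [-1.5, -0.3, 0.4]
gripper_width: 0.789
gripper_force: 0.0
```

Run:
```python
from h import *
s=sense();print(s['joints'].round(1),s['wrist_force'],s['gripper_width'],s['gripper_force']);to(fin(-.151,-.03,.187),Rt(3))
```

```text
[ 15.8  25.3  -3.   -0.1 -62.2  77.4] [-1.48200565 -0.33163766  0.4141497 ] 0.7888923169309487 0.0
turn [0.0005 0.0095 0.0017] shift cm [ 0.41  0.42 -0.4 ] rows 0.2 t 2.25
```

>>> arm_command:
  deltas:
    - [0,0,0,0,0,0,0.3]
    - [0,0,0,0,0,0,0.6]
    - [0,0,0,0,0,0,1]
    - [0,0,0,0,0,0,1]
    - [0,0,0,0,0,0,1]
    - [0,0,0,0,0,0,1]
    - [0,0,0,0,0,0,1]
    - [0,0,0,0,0,0,1]

```text
time_s: 2.92
tcp_pos: [0.6337, 0.011, 0.1878]
ee_rot: [[0.999, 0.053, 0.0], [0.053, -0.999, -0.001], [0.0, 0.001, -1.0]]
wrist_force: [0.4, -2.8, 1.1]
gripper_width: 0.172
gripper_force: 1.7
```

Run:
```python
from h import *
s=sense();print(s['tcp_pos'],s['wrist_force'],s['gripper_width'],s['gripper_force']);to(fin(-.151,-.03,.187),Rt(3))
```

```text
[0.63372328 0.01095949 0.1877898 ] [ 0.42324769 -2.83005844  1.12777629] 0.17194793689414362 1.70371463696938
turn [ 0.0011 -0.0001  0.0009] shift cm [0.09 0.24 0.08] rows 0.1 t 2.92
```

>>> arm_command:
  deltas:
    - [0,0,0,0,0,0,1]
    - [0,0,0,0,0,0,1]
    - [0,0,0,0,-0.3,0,1]
    - [0,0,0,0,-0.7,0,1]
    - [0,0,0,0,-1.1,0,1]
    - [0,0,0,0,-1.4,0,1]
    - [0,0,0,0,-1.6,0,1]
    - [0,0,0,0,-1.6,0,1]

```text
time_s: 3.58
tcp_pos: [0.6329, 0.026, 0.1878]
ee_rot: [[0.999, 0.053, -0.0], [0.053, -0.999, -0.004], [-0.001, 0.003, -1.0]]
wrist_force: [2.3, -9.7, 1.3]
gripper_width: 0.152
gripper_force: 30.0
```

Run:
```python
from h import *
s=sense();print(s['tcp_pos'],s['wrist_force'],s['gripper_width'],s['gripper_force']);to(fin(-.151,-.03,.187),Rt(3))
```

```text
[0.63290921 0.02600233 0.1877587 ] [ 2.273054   -9.68665209  1.33843144] 0.1516858401530297 29.981077165575698
turn [0.0035 0.0005 0.0011] shift cm [0.09 1.74 0.08] rows 0.4 t 3.58
```

>>> arm_command:
  deltas:
    - [0,0,0,0,-0.1,0,1]
    - [0,0,0,0,-0.2,0,1]
    - [0,0,0,0,-0.2,0,1]
    - [0,0,0,0,-0.2,0,1]

```text
time_s: 3.92
tcp_pos: [0.6329, 0.0262, 0.1877]
ee_rot: [[0.999, 0.053, -0.001], [0.053, -0.999, -0.005], [-0.001, 0.005, -1.0]]
wrist_force: [2.1, -15.2, 0.6]
gripper_width: 0.148
gripper_force: 30.0
```

>>> arm_command:
  deltas:
    - [0,0,0,0,-0.1,0,1]
    - [0,0,0,0,-0.15,0,1]
    - [0,0,0,0,-0.15,0,1]

```text
time_s: 4.17
tcp_pos: [0.6328, 0.0264, 0.1877]
ee_rot: [[0.999, 0.052, -0.001], [0.052, -0.999, -0.007], [-0.001, 0.007, -1.0]]
wrist_force: [3.4, -18.0, 0.2]
gripper_width: 0.149
gripper_force: 30.0
```

>>> arm_command:
  deltas:
    - [0,0,0,0,0.4,0,1]
    - [0,0,0,0,0.8,0,1]
    - [0,0,0,0,1.2,0,1]
    - [0,0,0,0,1.6,0,1]
    - [0,0,0,0,1.9,0,1]
    - [0,0,0,0,2.0,0,1]
    - [0,0,0,0,2.0,0,1]
    - [0,0,0,0,2.0,0,1]

```text
time_s: 4.83
tcp_pos: [0.6337, 0.0117, 0.1877]
ee_rot: [[0.999, 0.054, 0.0], [0.054, -0.999, 0.0], [0.0, -0.0, -1.0]]
wrist_force: [-2.3, 4.0, 5.7]
gripper_width: 0.151
gripper_force: 30.0
```

>>> arm_command:
  deltas:
    - [0,0,0,0,0.2,0,1]
    - [0,0,0,0,0.4,0,1]
    - [0,0,0,0,0.4,0,1]
    - [0,0,0,0,0.4,0,1]

```text
time_s: 5.17
tcp_pos: [0.634, 0.0073, 0.1877]
ee_rot: [[0.999, 0.054, 0.0], [0.054, -0.999, -0.0], [0.0, 0.0, -1.0]]
wrist_force: [-1.6, 3.1, 5.0]
gripper_width: 0.153
gripper_force: 30.0
```

>>> arm_command:
  deltas:
    - [0,0,0,0,-0.5,0,1]
    - [0,0,0,0,-1.0,0,1]
    - [0,0,0,0,-1.5,0,1]
    - [0,0,0,0,-2.0,0,1]
    - [0,0,0,0,-2.5,0,1]
    - [0,0,0,0,-3.0,0,1]
    - [0,0,0,0,-3.4,0,1]
    - [0,0,0,0,-3.7,0,1]

```text
time_s: 5.83
tcp_pos: [0.6319, 0.044, 0.1877]
ee_rot: [[0.999, 0.053, -0.0], [0.053, -0.999, -0.001], [-0.0, 0.001, -1.0]]
wrist_force: [-1.1, -3.8, 4.5]
gripper_width: 0.151
gripper_force: 30.0
```

>>> arm_command:
  deltas:
    - [0,0,0,0,-0.2,0,1]
    - [0,0,0,0,-0.3,0,1]
    - [0,0,0,0,-0.3,0,1]

```text
time_s: 6.08
tcp_pos: [0.6318, 0.0462, 0.1877]
ee_rot: [[0.999, 0.054, -0.0], [0.054, -0.999, -0.002], [-0.0, 0.002, -1.0]]
wrist_force: [-1.4, -4.5, 4.6]
gripper_width: 0.154
gripper_force: 30.0
```

>>> arm_command:
  deltas:
    - [0,0,0,0,-0.15,0,1]
    - [0,0,0,0,-0.3,0,1]
    - [0,0,0,0,-0.3,0,1]

```text
time_s: 6.33
tcp_pos: [0.6317, 0.0468, 0.1877]
ee_rot: [[0.999, 0.053, -0.001], [0.053, -0.999, -0.006], [-0.001, 0.006, -1.0]]
wrist_force: [0.9, -12.7, 4.0]
gripper_width: 0.148
gripper_force: 30.0
```

>>> arm_command:
  deltas:
    - [0,0,0,0,-0.1,0,1]
    - [0,0,0,0,-0.15,0,1]
    - [0,0,0,0,-0.15,0,1]

```text
time_s: 6.58
tcp_pos: [0.6317, 0.047, 0.1877]
ee_rot: [[0.999, 0.052, -0.001], [0.052, -0.999, -0.007], [-0.002, 0.007, -1.0]]
wrist_force: [2.7, -15.7, 3.9]
gripper_width: 0.151
gripper_force: 30.0
```

>>> arm_command:
  deltas:
    - [0,0,0,0,0.5,0,1]
    - [0,0,0,0,1.0,0,1]
    - [0,0,0,0,1.5,0,1]
    - [0,0,0,0,2.0,0,1]
    - [0,0,0,0,2.4,0,1]
    - [0,0,0,0,2.6,0,1]
    - [0,0,0,0,2.6,0,1]

```text
time_s: 7.17
tcp_pos: [0.6328, 0.0274, 0.1877]
ee_rot: [[0.999, 0.054, 0.0], [0.054, -0.999, 0.002], [0.001, -0.002, -1.0]]
wrist_force: [-3.0, 3.9, 5.6]
gripper_width: 0.15
gripper_force: 30.0
```

>>> arm_command:
  deltas:
    - [0,0,0,0,-0.8,0,1]
    - [0,0,0,0,-1.6,0,1]
    - [0,0,0,0,-2.5,0,1]
    - [0,0,0,0,-3.4,0,1]
    - [0,0,0,0,-4.3,0,1]
    - [0,0,0,0,-5.2,0,1]
    - [0,0,0,0,-5.9,0,1]
    - [0,0,0,0,-6.3,0,1]

```text
time_s: 7.83
tcp_pos: [0.6294, 0.0893, 0.1877]
ee_rot: [[0.999, 0.054, -0.0], [0.054, -0.999, -0.001], [-0.0, 0.001, -1.0]]
wrist_force: [-0.7, -3.5, 4.9]
gripper_width: 0.154
gripper_force: 30.0
```

>>> arm_command:
  deltas:
    - [0,0,0,0,-0.2,0,1]
    - [0,0,0,0,-0.3,0,1]
    - [0,0,0,0,-0.3,0,1]

```text
time_s: 8.08
tcp_pos: [0.6293, 0.0895, 0.1877]
ee_rot: [[0.999, 0.053, -0.001], [0.053, -0.999, -0.004], [-0.001, 0.004, -1.0]]
wrist_force: [0.8, -9.6, 5.0]
gripper_width: 0.152
gripper_force: 29.9
```

>>> arm_command:
  deltas:
    - [0,0,0,0,0.2,0,1]
    - [0,0,0,0,0.2,0,-1]
    - [0,0,0,0,0.2,0,-1]
    - [0,0,0,0,0.2,0,-1]
    - [0,0,0,0,0.2,0,-1]
    - [0,0,0,0,0.2,-3,-1]
    - [0,0,0,0,0.2,-6,-1]
    - [0,0,0,0,0.2,-9,-1]

```text
time_s: 8.75
tcp_pos: [0.6292, 0.0899, 0.2775]
ee_rot: [[0.999, 0.054, -0.002], [0.054, -0.999, -0.0], [-0.002, 0.0, -1.0]]
wrist_force: [0.3, 0.8, 0.4]
gripper_width: 0.599
gripper_force: 0.0
```

>>> arm_command:
  deltas:
    - [0,0.1,0,-4,1.5,0,-1]
    - [0,0.2,0,-8,3,0,-1]
    - [0,0.3,0,-12,4,0,-1]
    - [0,0.4,0,-16,5,0,-1]
    - [0,0.5,0,-18,6,0,-1]
    - [0,0.6,0,-18,6,0,-1]
    - [0,0.7,0,-18,6,0,-1]
    - [0,0.8,0,-18,6,0,-1]

```text
time_s: 9.42
tcp_pos: [0.4588, 0.0105, 0.295]
ee_rot: [[0.766, 0.034, 0.641], [0.035, -0.999, 0.01], [0.641, 0.015, -0.767]]
wrist_force: [1.6, -1.1, 2.6]
gripper_width: 0.996
gripper_force: 0.0
```

>>> arm_command:
  deltas:
    - [0,0,0,0,0,0,-1]
    - [0,0,0,0,0,0,-1]
    - [0,0,0,0,0,0,-1]
    - [0,0,0,0,0,0,-1]

```text
time_s: 9.75
tcp_pos: [0.4615, 0.01, 0.2962]
ee_rot: [[0.767, 0.031, 0.641], [0.033, -0.999, 0.009], [0.64, 0.014, -0.768]]
wrist_force: [0.5, -0.0, -0.2]
gripper_width: 1.002
gripper_force: 0.0
```

```bash
sed -i 's/^F0=.*/F0=np.array([.784,.0453]);FY=3.1/' h.py
python3 - <<'E'
from h import *
s=sense();print(s['tcp_pos'],s['joints'].round(1))
c=snap('wrist','w3');o=c['pixels'].copy()
sl=[proj(c,fin(-.1,y,z)) for y,z in((.005,.163),(-.065,.163),(-.065,.127),(.005,.127))]
print(np.round(sl,1)); sl=np.array(sl)
x0,y0=(sl.min(0)-45).astype(int);x1,y1=(sl.max(0)+45).astype(int);x0=max(x0,0);y0=max(y0,0)
k=min(800/(x1-x0),600/(y1-y0));print(x0,y0,k)
cv2.imwrite('pics/w3c.png',cv2.resize(o[y0:y1,x0:x1],None,fx=k,fy=k,interpolation=cv2.INTER_CUBIC))
E
```

```text
[0.46154782 0.0100141  0.29621374] [ 20.6 -13.9 -57.   55.6 -15.2  21.2]
[[251.5 109.8]
 [311.  109.4]
 [308.2 127.6]
 [253.  128.1]]
206 64 5.333333333333333
```

View pics/w3c.png

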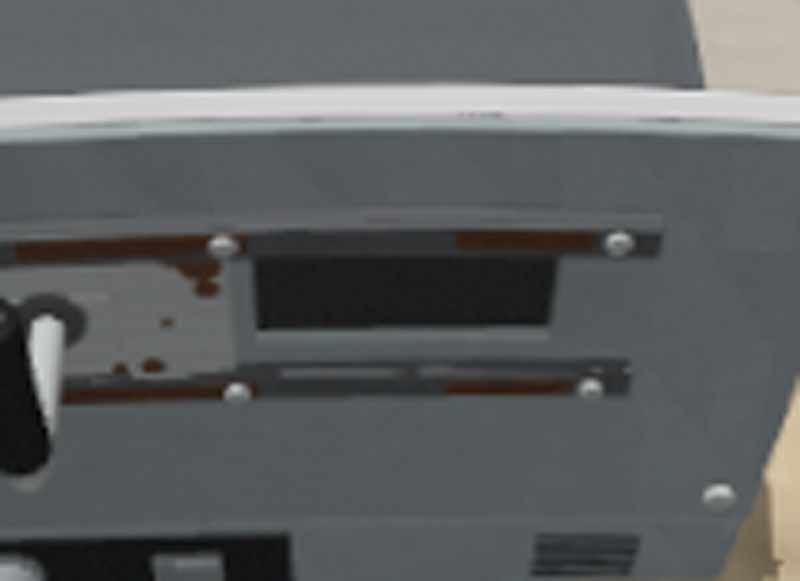

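The crop shows the open slot, dark from (254,258) to (551,328), with the shutter and grip clear to the left. It lies about 1 px (1–1.5 mm) toward -y of my prediction, so I'll shift the finisher by that. Next comes a close look at the boat.

```bash
sed -i 's/^F0=.*/F0=np.array([.784,.0445]);FY=3.1/' h.py
python3 - <<'E'
from h import *
to((.41,-.27,.30),Rt(-5))
E
```

```text
turn [-0.0271 -0.6951  0.1188] shift cm [-4.64 27.85 -3.84] rows 6.8 t 9.8
```

>>> arm_command:
  deltas:
    - [-0.01,-0.1,0.02,-1,3,-1,-1]
    - [-0.01,-0.2,0.04,-2,7,-2,-1]
    - [-0.015,-0.3,0.06,-3,11,-3,-1]
    - [-0.02,-0.4,0.08,-4,15,-3.8,-1]
    - [-0.02,-0.5,0.1,-4.6,19,-3.8,-1]
    - [-0.027,-0.6,0.12,-4.6,23,-3.8,-1]
    - [-0.027,-0.7,0.12,-4.6,27,-3.8,-1]
    - [-0.027,-0.7,0.12,-4.6,27.8,-3.8,-1]

```text
time_s: 10.47
tcp_pos: [0.4144, -0.2382, 0.302]
ee_rot: [[0.996, -0.082, 0.04], [-0.082, -0.997, -0.002], [0.04, -0.002, -0.999]]
wrist_force: [1.9, -0.2, 0.8]
gripper_width: 1.001
gripper_force: 0.0
```

>>> arm_command:
  deltas:
    - [0,0,0,0,0,0,-1]
    - [0,0,0,0,0,0,-1]
    - [0,0,0,0,0,0,-1]

```text
time_s: 10.72
tcp_pos: [0.4136, -0.2371, 0.2989]
ee_rot: [[0.996, -0.085, 0.039], [-0.085, -0.996, -0.004], [0.039, 0.001, -0.999]]
wrist_force: [0.1, -0.2, -0.0]
gripper_width: 0.998
gripper_force: 0.0
```

Run:
```python
from h import *
s=sense();print(s['tcp_pos'],s['joints'].round(1),s['ee_rot'].round(3).tolist()); c=snap('wrist','w4')
a=c['pixels'][0:300,130:430]; cv2.imwrite('pics/w4c.png',cv2.resize(a,(600,600),interpolation=cv2.INTER_CUBIC))
to((.41,-.27,.30),Rt(-5))
```

```text
[ 0.41358072 -0.23713668  0.29886787] [-10.3   4.  -15.   -0.2 -68.7  95.5] [[0.996, -0.085, 0.039], [-0.085, -0.996, -0.004], [0.039, 0.001, -0.999]]
turn [ 0.0015 -0.0407  0.0039] shift cm [-0.03  3.36 -0.02] rows 0.8 t 10.77
```

View pics/w4c.png

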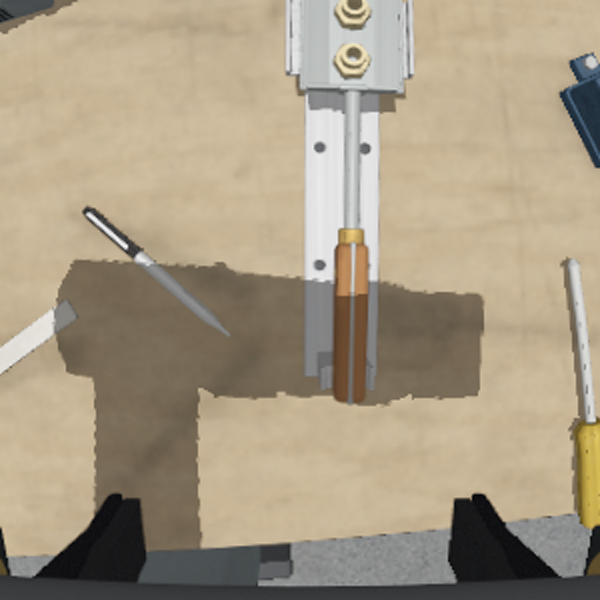

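The boat is seen clearly here. In the crop the handle top runs from (352,243) to (350,402), the shank from (353,100) to (351,225), and the fittings are at (352,10) and (352,58). The pan's rear edge is at y≈93.

Run:
```python
from h import *
np.set_printoptions(precision=4,suppress=True)
c=load('w4'); P=lambda x,y,z: onz(c,130+x/2,y/2,z)
A=P(352.2,243,.09);B=P(350.3,402,.09);S1=P(353,100,.077);S2=P(351,225,.077);f1=P(352,10,.087);f2=P(352,58,.087);pl=P(300,90,.072);pr=P(404,96,.072)
for n,p in zip('A B S1 S2 f1 f2 pl pr'.split(),(A,B,S1,S2,f1,f2,pl,pr)): print(n,p)
print('len',np.linalg.norm(A-B),'mid',(A+B)/2,'panw',np.linalg.norm(pl-pr),'rear mid',(pl+pr)/2)
X=np.array([p[:2] for p in(A,B,S1,S2,f1,f2)]);k=np.polyfit(X[:,0],X[:,1],1);print('yaw',np.degrees(np.arctan(k[0])),X[:,1]-np.polyval(k,X[:,0]))
x0=((A+B)/2)[0];print('origin',x0,np.polyval(k,x0))
```

```text
A [ 0.493  -0.2752  0.09  ]
B [ 0.405  -0.2677  0.09  ]
S1 [ 0.5753 -0.2839  0.077 ]
S2 [ 0.5033 -0.2765  0.077 ]
f1 [ 0.6273 -0.2875  0.087 ]
f2 [ 0.5978 -0.2846  0.087 ]
pl [ 0.5846 -0.255   0.072 ]
pr [ 0.5776 -0.3139  0.072 ]
len 0.0882806420831857 mid [ 0.449  -0.2715  0.09  ] panw 0.05932241556970819 rear mid [ 0.5811 -0.2845  0.072 ]
yaw -5.133404113270795 [ 0.0004 -0.0001 -0.0009  0.      0.0002  0.0004]
origin 0.4490206730074482 -0.27163180859617597
```

```bash
cat >> h.py <<'E'
BO=np.array([.448,-.2715]);BY=-5.1
def boat(x,z,y=0): a=np.radians(BY); return np.array([BO[0]+x*np.cos(a)-y*np.sin(a),BO[1]+x*np.sin(a)+y*np.cos(a),z])
E
python3 - <<'E'
from h import *
to(boat(.008,.15),Rt(BY));to(boat(.008,.077),Rt(BY));print(boat(.008,.077))
E
```

```text
turn [ 0.0014 -0.0407  0.0057] shift cm [ 3.95  3.17 15.16] rows 3.8 t 10.77
turn [ 0.0014 -0.0407  0.0057] shift cm [ 3.66  3.16 22.45] rows 5.5 t 10.77
[ 0.45596833 -0.27221115  0.077     ]
```

>>> arm_command:
  deltas:
    - [0,-0.04,0.006,4,3.2,4,-1]
    - [0,-0.04,0.006,4,3.2,8,-1]
    - [0,-0.04,0.006,4,3.2,12,-1]
    - [0,-0.04,0.006,3.9,3.2,15,-1]
    - [0,-0.04,0.006,3.9,3.2,15,-1]
    - [0,-0.04,0.006,3.9,3.2,15,-1]
    - [0,-0.04,0.006,3.9,3.2,15,-1]

```text
time_s: 11.35
tcp_pos: [0.4568, -0.2732, 0.1552]
ee_rot: [[0.996, -0.088, 0.005], [-0.088, -0.996, -0.005], [0.006, 0.004, -1.0]]
wrist_force: [0.8, 0.9, -0.4]
gripper_width: 0.998
gripper_force: 0.0
```

Run:
```python
from h import *
to(boat(.008,.077),Rt(BY));print(sense()['tcp_pos'],sense()['ee_rot'][2].round(4))
```

```text
turn [ 0.0043 -0.0058  0.0012] shift cm [-0.13 -0.13  7.82] rows 1.9 t 11.35
[ 0.45676977 -0.27323957  0.1552496 ] [ 0.0058  0.0043 -1.    ]
```

>>> arm_command:
  deltas:
    - [0,0,0,0,0,2,-1]
    - [0,0,0,0,0,4.5,-1]
    - [0,0,0,0,0,6.5,-1]
    - [0,0,0,0,0,7.4,-0.3]
    - [0,0,0,0,0,7.4,0]
    - [0,0,0,0,0,7.4,0.3]
    - [0,0,0,0,0,7.4,0.3]
    - [0,0,0,0,0,7.4,0.3]

```text
time_s: 12.02
tcp_pos: [0.4565, -0.2743, 0.0801]
ee_rot: [[0.996, -0.09, 0.005], [-0.09, -0.996, -0.004], [0.005, 0.003, -1.0]]
wrist_force: [-0.8, -0.0, -0.0]
gripper_width: 0.707
gripper_force: 0.0
```

Run:
```python
from h import *
s=sense();to(boat(.008,.077),Rt(BY));print(s['tcp_pos'],s['ee_rot'][2].round(4),s['gripper_width'],s['wrist_force'])
```

```text
turn [ 0.0034 -0.0049 -0.0014] shift cm [-0.07 -0.21  0.31] rows 0.1 t 12.02
[ 0.45650138 -0.27434633  0.08006525] [ 0.0049  0.0034 -1.    ] 0.7073950282498589 [-0.78361528 -0.01361642 -0.04623615]
```

>>> arm_command:
  deltas:
    - [0.003,-0.005,0,0,-0.2,0.2,0.3]
    - [0.003,-0.005,0,0,-0.2,0.2,0.5]
    - [0.003,-0.005,0,0,-0.2,0.2,1]
    - [0.003,-0.005,0,0,-0.2,0.2,1]
    - [0.003,-0.005,0,0,-0.2,0.2,1]
    - [0.003,-0.005,0,0,-0.2,0.2,1]
    - [0.003,-0.005,0,0,-0.2,0.2,1]
    - [0.003,-0.005,0,0,-0.2,0.2,1]

```text
time_s: 12.68
tcp_pos: [0.4553, -0.272, 0.076]
ee_rot: [[0.996, -0.091, -0.004], [-0.091, -0.996, 0.001], [-0.004, -0.0, -1.0]]
wrist_force: [-0.1, 0.5, -1.0]
gripper_width: 0.203
gripper_force: 30.0
```

>>> arm_command:
  deltas:
    - [0,0,0,0,0,0,1]
    - [0,0,0,0,0,0,1]
    - [0,0,0,0,0,0,1]
    - [0,0,0,0,0,0,1]

```text
time_s: 13.02
tcp_pos: [0.4553, -0.272, 0.076]
ee_rot: [[0.996, -0.091, -0.004], [-0.091, -0.996, 0.001], [-0.004, -0.001, -1.0]]
wrist_force: [-0.3, 0.3, -0.2]
gripper_width: 0.203
gripper_force: 30.0
```

Run:
```python
from h import *
s=sense();to(boat(.008,.077),Rt(BY));print(s['tcp_pos'],s['ee_rot'].round(4).tolist(),s['gripper_width'],s['gripper_force'],s['wrist_force'],s['moment'])
```

```text
turn [-0.0005  0.0042 -0.002 ] shift cm [ 0.07  0.02 -0.1 ] rows 0.0 t 13.02
[ 0.45532351 -0.27199911  0.07602027] [[0.9959, -0.0908, -0.0041], [-0.0908, -0.9959, 0.0009], [-0.0042, -0.0005, -1.0]] 0.2029345868541477 29.999397355131805 [-0.33897405  0.26282257 -0.22549811] [ 0.03431509 -0.01191393 -0.00037849]
```

>>> arm_command:
  deltas:
    - [0,0,0,0,0,-0.3,1]
    - [0,0,0,0,0,-1,1]
    - [0,0,0,0,0,-2,1]
    - [0,0,0,0,0,-3.5,1]
    - [0,0,0,0,0,-5.2,1]
    - [0,0,0,0,0,-6.7,1]
    - [0,0,0,0,0,-7.7,1]
    - [0,0,0,0,0,-8,1]

```text
time_s: 13.68
tcp_pos: [0.4567, -0.2725, 0.1586]
ee_rot: [[0.996, -0.091, 0.0], [-0.091, -0.996, -0.001], [0.0, 0.001, -1.0]]
wrist_force: [0.3, -0.6, -3.7]
gripper_width: 0.206
gripper_force: 30.0
```

>>> arm_command:
  deltas:
    - [0,0,0,0,0,0,1]
    - [0,0,0,0,0,0,1]
    - [0,0,0,0,0,0,1]

```text
time_s: 13.93
tcp_pos: [0.4549, -0.2718, 0.155]
ee_rot: [[0.996, -0.091, -0.006], [-0.091, -0.996, 0.002], [-0.006, -0.001, -1.0]]
wrist_force: [0.2, 0.2, -2.6]
gripper_width: 0.2
gripper_force: 30.0
```

```bash
cat >> h.py <<'E'
OFF=np.array([-.0073,0,.001]) # boat origin in tool frame (tool z down); tool rot of level boat = heading rot * Q
def pose(o,yaw,roll=0):
    R=Rt(yaw-.1,roll); return np.array(o)-R@OFF,R
E
python3 - <<'E'
from h import *
np.set_printoptions(precision=4,suppress=True)
s=sense();print(s['tcp_pos'],s['ee_rot'],s['gripper_width'],s['wrist_force'],s['moment'])
c=snap('wrist','w5');a=c['pixels'][0:300,130:430]; cv2.imwrite('pics/w5c.png',cv2.resize(a,(600,600),interpolation=cv2.INTER_CUBIC))
R=s['ee_rot'];o=s['tcp_pos']+R@OFF; b=R@np.diag([1,-1,-1.])@Ro.from_euler('z',.1,degrees=True).as_matrix()
for p in((.045,0,.015),(-.045,0,.015),(.135,0,.0),(.135,.029,-.003),(.135,-.029,-.003)): u,v=proj(c,o+b@p);print(p,((u-130)*2,v*2))
E
```

```text
[ 0.4549 -0.2718  0.155 ] [[ 0.9958 -0.0911 -0.0063]
 [-0.0911 -0.9958  0.0017]
 [-0.0064 -0.0011 -1.    ]] 0.2002861059136113 [ 0.1633  0.1842 -2.6091] [-0.0302  0.0788  0.0008]
(0.045, 0, 0.015) (np.float64(293.18012932731267), np.float64(447.0052612612803))
(-0.045, 0, 0.015) (np.float64(294.90601186461834), np.float64(754.7577916369731))
(0.135, 0, 0.0) (np.float64(291.9391708770821), np.float64(29.440991077171702))
(0.135, 0.029, -0.003) (np.float64(162.74840029579838), np.float64(38.688625411295504))
(0.135, -0.029, -0.003) (np.float64(421.52913054476744), np.float64(37.41379125883617))
```

View pics/w5c.png

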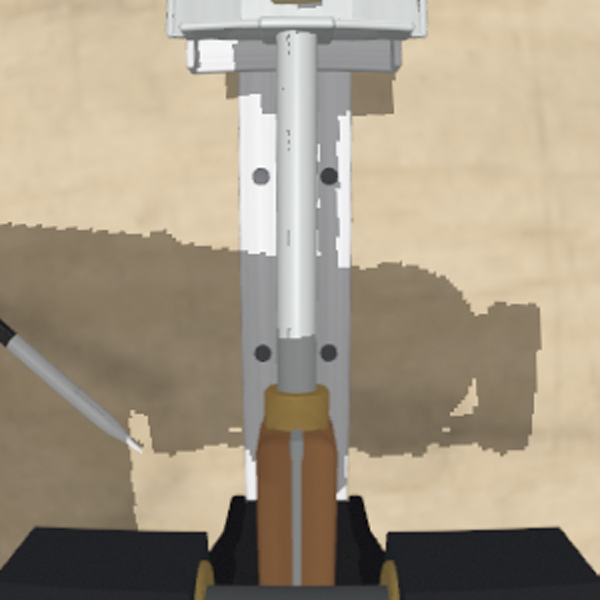

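The boat is held straight: shank at x≈296, pan rear edge at y≈37, both close to prediction, so it hasn't slipped. Next is the move to the slot.

Run:
```python
from h import *
print('pre');to(*pose(fin(-.345,-.03,.144),FY))
```

```text
pre
turn [-0.0015  0.0063 -0.1435] shift cm [ -3.09 -26.64   1.05] rows 6.4 t 13.98
```

>>> arm_command:
  deltas:
    - [0,0,0,-0.2,-0.6,0,1]
    - [0,0,0,-0.5,-2,0,1]
    - [0,0,0,-0.9,-4,0,1]
    - [0,0,0,-1.2,-6.2,0,1]
    - [0,0,0,-1.5,-8.6,0,1]
    - [0,0,0,-1.8,-11,0,1]
    - [0,0,0,-2,-13.4,0,1]
    - [0,0,0,-2,-15.8,0,1]

```text
time_s: 14.65
tcp_pos: [0.4491, -0.1116, 0.1558]
ee_rot: [[0.996, -0.091, -0.005], [-0.091, -0.996, 0.001], [-0.005, -0.0, -1.0]]
wrist_force: [0.8, -0.0, -3.2]
gripper_width: 0.206
gripper_force: 30.0
```

>>> arm_command:
  deltas:
    - [0,0,-0.01,-0.1,-2.4,0,1]
    - [0,0,-0.03,-0.3,-4.6,0,1]
    - [0,0,-0.05,-0.5,-6.6,0,1]
    - [0,0,-0.08,-0.8,-8.3,0,1]
    - [0,0.001,-0.1,-1,-9.6,0.3,1]
    - [0,0.002,-0.12,-1.1,-10.4,0.6,1]
    - [0,0.003,-0.135,-1.1,-10.8,0.9,1]
    - [0,0.003,-0.143,-1.1,-10.8,1,1]

```text
time_s: 15.32
tcp_pos: [0.4485, -0.004, 0.1456]
ee_rot: [[0.999, 0.054, -0.002], [0.054, -0.999, 0.0], [-0.002, -0.001, -1.0]]
wrist_force: [-0.4, -0.0, -3.4]
gripper_width: 0.203
gripper_force: 30.0
```

>>> arm_command:
  deltas:
    - [0,0,0,0,0,0,1]
    - [0,0,0,0,0,0,1]
    - [0,0,0,0,0,0,1]
    - [0,0,0,0,0,0,1]

```text
time_s: 15.65
tcp_pos: [0.449, -0.0049, 0.1464]
ee_rot: [[0.999, 0.051, -0.001], [0.051, -0.999, 0.001], [-0.001, -0.001, -1.0]]
wrist_force: [-0.4, -0.1, -3.7]
gripper_width: 0.204
gripper_force: 30.0
```

Run:
```python
from h import *
np.set_printoptions(precision=4,suppress=True)
s=sense();print(s['tcp_pos'],s['ee_rot'][2],s['gripper_width'],s['wrist_force'],s['joints'].round(1))
c=snap('scene','s2');a=c['pixels']
sl=np.array([proj(c,fin(-.1,y,z)) for y,z in((.005,.163),(-.065,.163),(-.065,.127),(.005,.127))]);print(sl)
for p in((-.345,-.03,.144),(-.345+.045,-.03,.144),(-.345+.135,-.03,.144),(-.345+.17,-.059,.141),(-.345+.205,-.059,.134),(-.345+.205,-.001,.145)): print(p,proj(c,fin(*p)))
x0,y0=225,130;cv2.imwrite('pics/s2c.png',cv2.resize(a[y0:y0+112,x0:x0+150],None,fx=5.33,fy=5.33,interpolation=cv2.INTER_CUBIC))
to(*pose(fin(-.345,-.03,.144),FY))
```

```text
[ 0.449  -0.0049  0.1464] [-0.0009 -0.0008 -1.    ] 0.2044617574392629 [-0.411  -0.1233 -3.6957] [ 20.2  10.8 -31.1  -0.1 -48.2  72.8]
[[276.913  173.5352]
 [297.9545 177.9945]
 [297.6046 189.6279]
 [276.8315 184.9335]]
(-0.345, -0.03, 0.144) (np.float64(238.2059811766672), np.float64(212.7242145071499))
(-0.3, -0.03, 0.144) (np.float64(248.58614257342646), np.float64(206.18113954969806))
(-0.20999999999999996, -0.03, 0.144) (np.float64(267.33061582339354), np.float64(194.36566878536328))
(-0.17499999999999996, -0.059, 0.141) (np.float64(283.0330634239803), np.float64(193.29635788212144))
(-0.13999999999999999, -0.059, 0.134) (np.float64(289.15984937667355), np.float64(191.48731778522074))
(-0.13999999999999999, -0.001, 0.145) (np.float64(271.58752534918426), np.float64(183.88191696414432))
turn [-0.0008  0.0008 -0.0013] shift cm [-0.05 -0.11  0.14] rows 0.0 t 15.7
```

View pics/s2c.png

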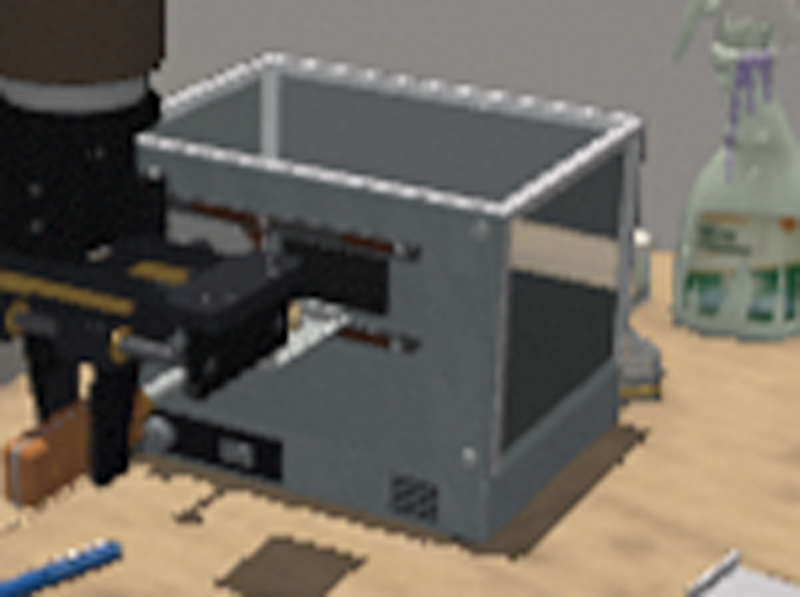

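The scene crop shows the slot's right edge at x≈388 (predicted 389), the pan's right front corner at (348,318) just before the slot and level, and the grip clear. I'll insert now.

>>> arm_command:
  deltas:
    - [0,0.001,-0.001,0.1,-0.05,0.07,1]
    - [0,0.001,-0.001,0.4,-0.1,0.13,1]
    - [0,0.001,-0.001,0.9,-0.1,0.13,1]
    - [0,0.001,-0.001,1.5,-0.1,0.13,1]
    - [0,0.001,-0.001,2.1,-0.1,0.13,1]
    - [0,0.001,-0.001,2.6,-0.1,0.13,1]
    - [0,0.001,-0.001,2.9,-0.1,0.13,1]
    - [0,0.001,-0.001,3.0,-0.1,0.13,1]

```text
time_s: 16.37
tcp_pos: [0.4796, -0.0017, 0.1449]
ee_rot: [[0.999, 0.053, 0.0], [0.053, -0.999, 0.001], [0.0, -0.001, -1.0]]
wrist_force: [0.9, 0.9, -2.8]
gripper_width: 0.205
gripper_force: 30.0
```

Run:
```python
from h import *
print(sense()['wrist_force'].round(1),sense()['ee_rot'].round(4)[2]);to(*pose(fin(-.315,-.03,.144),FY));to(*pose(fin(-.218,-.03,.144),FY))
```

```text
[ 0.9  0.9 -2.8] [ 1.e-04 -8.e-04 -1.e+00]
turn [-0.0008 -0.0001  0.0006] shift cm [-0.13  0.03 -0.01] rows 0.0 t 16.37
turn [-0.0008 -0.0001  0.0006] shift cm [ 9.57  0.02 -0.01] rows 2.3 t 16.37
```

>>> arm_command:
  deltas:
    - [0,0,0,0.4,0,0,1]
    - [0,0,0,1.1,0,0,1]
    - [0,0,0,1.9,0,0,1]
    - [0,0,0,2.7,0,0,1]
    - [0,0,0,3.5,0,0,1]
    - [0,0,0,4.2,0,0,1]
    - [0,0,0,4.7,0,0,1]
    - [0,0,0,4.9,0,0,1]

```text
time_s: 17.03
tcp_pos: [0.5288, 0.0008, 0.1448]
ee_rot: [[0.999, 0.053, 0.0], [0.053, -0.999, 0.001], [0.0, -0.001, -1.0]]
wrist_force: [0.1, 0.2, -2.9]
gripper_width: 0.206
gripper_force: 30.0
```

Run:
```python
from h import *
print(sense()['wrist_force'].round(1));to(*pose(fin(-.218,-.03,.144),FY))
```

```text
[ 0.1  0.2 -2.9]
turn [-0.0008 -0.0002  0.0005] shift cm [ 4.65  0.02 -0.02] rows 1.1 t 17.03
```

>>> arm_command:
  deltas:
    - [0,0,0,0.4,0,0,1]
    - [0,0,0,1.1,0,0,1]
    - [0,0,0,1.9,0,0,1]
    - [0,0,0,2.7,0,0,1]
    - [0,0,0,3.5,0,0,1]
    - [0,0,0,4.2,0,0,1]
    - [0,0,0,4.6,0,0,1]
    - [0,0,0,4.7,0,0,1]

```text
time_s: 17.7
tcp_pos: [0.5756, 0.0033, 0.1448]
ee_rot: [[0.999, 0.053, 0.0], [0.053, -0.999, 0.001], [0.0, -0.001, -1.0]]
wrist_force: [-0.1, 0.5, -3.5]
gripper_width: 0.207
gripper_force: 30.0
```

>>> arm_command:
  deltas:
    - [0,0,0,0,0,0,1]
    - [0,0,0,0,0,0,1]
    - [0,0,0,0,0,0,1]

```text
time_s: 17.95
tcp_pos: [0.5743, 0.0032, 0.145]
ee_rot: [[0.999, 0.053, -0.001], [0.053, -0.999, 0.001], [-0.0, -0.001, -1.0]]
wrist_force: [-0.2, -0.2, -3.9]
gripper_width: 0.204
gripper_force: 30.0
```

Run:
```python
from h import *
s=sense();print(s['wrist_force'].round(1),s['joints'].round(1),s['tcp_pos']);
for r in(0,15,30,48): to(*pose(fin(-.218,-.03,.144),FY,r))
```

```text
[-0.2 -0.2 -3.9] [ 16.5  22.2 -14.4  -0.1 -53.5  76.6] [0.57428956 0.00322608 0.1449662 ]
turn [-0.0008  0.0005  0.0007] shift cm [ 0.09  0.01 -0.  ] rows 0.0 t 17.95
turn [0.261  0.0006 0.0006] shift cm [ 0.09  0.04 -0.  ] rows 0.0 t 17.95
turn [5.228e-01 6.000e-04 5.000e-04] shift cm [0.09 0.06 0.01] rows 0.0 t 17.95
turn [8.369e-01 7.000e-04 4.000e-04] shift cm [0.09 0.09 0.03] rows 0.0 t 17.95
```

>>> arm_command:
  deltas:
    - [0.04,0,0,0,0,0,1]
    - [0.1,0,0,0,0.02,0,1]
    - [0.17,0,0,0,0.03,0,1]
    - [0.24,0,0,0,0.03,0,1]
    - [0.31,0,0,0,0.04,0,1]
    - [0.38,0,0,0,0.05,0,1]
    - [0.44,0,0,0,0.06,0,1]
    - [0.48,0,0,0,0.06,0,1]

```text
time_s: 18.62
tcp_pos: [0.5749, 0.0017, 0.1452]
ee_rot: [[0.999, 0.046, -0.023], [0.052, -0.884, 0.464], [0.001, -0.464, -0.886]]
wrist_force: [0.3, -0.5, -2.9]
gripper_width: 0.205
gripper_force: 30.0
```

Run:
```python
from h import *
s=sense();print(s['wrist_force'].round(1),s['joints'].round(1),s['tcp_pos']);
for r in(30,48): to(*pose(fin(-.218,-.03,.144),FY,r))
```

```text
[ 0.3 -0.5 -2.9] [  0.6  25.8  -2.2 -30.4 -66.4 105.9] [0.57487668 0.00173987 0.1451831 ]
turn [ 0.0408 -0.0008 -0.0001] shift cm [ 0.04 -0.06  0.07] rows 0.0 t 18.62
turn [ 3.55e-01 -8.00e-04  1.00e-04] shift cm [ 0.04 -0.03  0.07] rows 0.0 t 18.62
```

>>> arm_command:
  deltas:
    - [0.05,0,0,0,-0.03,0.05,1]
    - [0.1,0,0,0,-0.03,0.07,1]
    - [0.15,0,0,0,-0.03,0.07,1]
    - [0.2,0,0,0,-0.03,0.07,1]
    - [0.25,0,0,0,-0.03,0.07,1]
    - [0.3,0,0,0,-0.03,0.07,1]
    - [0.34,0,0,0,-0.03,0.07,1]
    - [0.36,0,0,0,-0.03,0.07,1]

```text
time_s: 19.28
tcp_pos: [0.5747, 0.0021, 0.1439]
ee_rot: [[0.999, 0.034, -0.039], [0.052, -0.666, 0.744], [-0.0, -0.745, -0.667]]
wrist_force: [-0.3, -0.1, -2.2]
gripper_width: 0.205
gripper_force: 30.0
```

>>> arm_command:
  deltas:
    - [0,0,0,0,0,0,1]
    - [0,0,0,0,0,0,1]
    - [0,0,0,0,0,0,1]
    - [0,0,0,0,0,0,1]
    - [0,0,0,0,0,0,1]

```text
time_s: 19.7
tcp_pos: [0.5747, 0.0037, 0.145]
ee_rot: [[0.999, 0.037, -0.04], [0.054, -0.666, 0.744], [0.001, -0.745, -0.667]]
wrist_force: [-0.5, -0.1, -3.1]
gripper_width: 0.204
gripper_force: 30.0
```

Run:
```python
from h import *
s=sense();print(s['wrist_force'].round(2),s['joints'].round(1),s['tcp_pos'],np.degrees(np.arccos(-s['ee_rot'][2,2])))
c=snap('top','t3');a=c['pixels']
for p in((-.048,-.03,.144),(-.048,-.09,.065)): print(proj(c,fin(*p)))
x0,y0=172,85;cv2.imwrite('pics/t3c.png',cv2.resize(a[y0:y0+100,x0:x0+130],None,fx=6,fy=6,interpolation=cv2.INTER_CUBIC))
h=cv2.cvtColor(a,cv2.COLOR_BGR2HSV)
m=cv2.inRange(h,(14,80,70),(32,255,255));m[:, :182]=0;m[:,290:]=0;m[:112]=0;m[190:]=0
k,l,st,ce=cv2.connectedComponentsWithStats(m);print([(st[i].tolist(),ce[i].round(1),onz(c,*ce[i],.065).round(3)) for i in range(1,k) if st[i,4]>5])
to(*pose(fin(-.218,-.03,.144),FY,48));to(*pose(fin(-.218,-.03,.144),FY,0))
```

```text
[-0.54 -0.05 -3.07] [ -9.7  31.8   3.5 -47.5 -80.1 119.4] [0.57474293 0.00368541 0.14497934] 48.132769596523175
(np.float64(249.7393071574133), np.float64(157.4484222929431))
(np.float64(272.71149491672077), np.float64(166.20348355413455))
[([182, 175, 12, 15, 94], array([185.6, 184.4]), array([0.68 , 0.19 , 0.065]))]
turn [-0.0025  0.0006  0.0015] shift cm [ 0.05  0.11 -0.08] rows 0.0 t 19.75
turn [-8.403e-01 -1.000e-04  1.700e-03] shift cm [ 0.05  0.03 -0.05] rows 0.0 t 19.75
```

View pics/t3c.png

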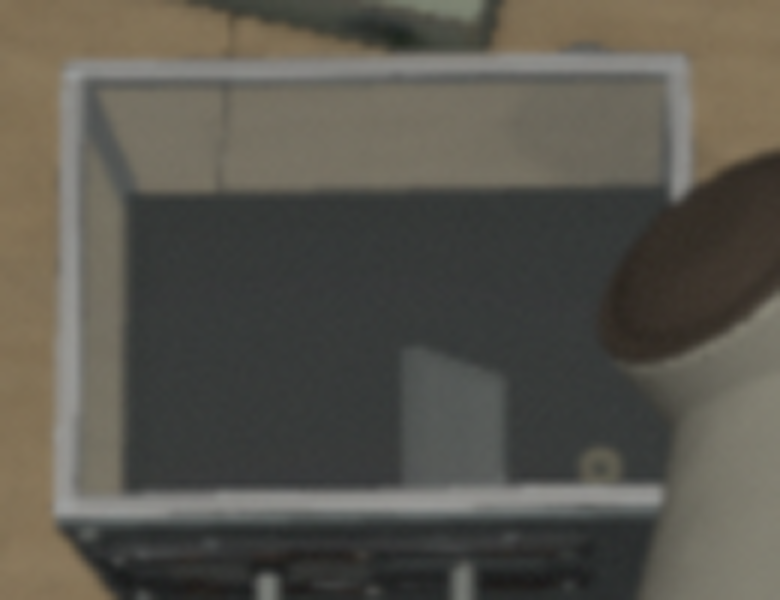

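The top crop shows the tilted pan at (455,415) with nothing visible in it, and one fitting in the tub at (600,465). The arm hides the right front corner. I'll roll level inside and count the brass blobs.

>>> arm_command:
  deltas:
    - [-0.04,0,0,0,0,0,1]
    - [-0.11,0,0,0,0,0,1]
    - [-0.19,0,0,0,0,0,1]
    - [-0.27,0,0,0.02,0,0,1]
    - [-0.35,0,0,0.03,0.02,-0.02,1]
    - [-0.43,0,0,0.04,0.03,-0.03,1]
    - [-0.5,0,0,0.05,0.03,-0.05,1]
    - [-0.54,0,0,0.05,0.03,-0.05,1]

```text
time_s: 20.42
tcp_pos: [0.5749, 0.0042, 0.1456]
ee_rot: [[0.998, 0.053, -0.015], [0.055, -0.954, 0.294], [0.001, -0.294, -0.956]]
wrist_force: [-0.3, -0.5, -2.5]
gripper_width: 0.204
gripper_force: 30.0
```

Run:
```python
from h import *
s=sense();print(s['wrist_force'].round(2),s['tcp_pos'])
to(*pose(fin(-.218,-.03,.144),FY,0))
```

```text
[-0.32 -0.47 -2.49] [0.57493797 0.00418207 0.14561644]
turn [-0.2985 -0.0007  0.0032] shift cm [0.02 0.12 0.03] rows 0.0 t 20.42
```

>>> arm_command:
  deltas:
    - [-0.05,0,0,0,0.05,0,1]
    - [-0.12,0,0.001,0,0.1,0.02,1]
    - [-0.19,0,0.002,0,0.1,0.03,1]
    - [-0.25,0,0.003,0,0.1,0.03,1]
    - [-0.29,0,0.003,0,0.1,0.03,1]
    - [-0.3,0,0.003,0,0.1,0.03,1]
    - [-0.3,0,0.003,0,0.1,0.03,1]
    - [-0.3,0,0.003,0,0.1,0.03,1]

```text
time_s: 21.08
tcp_pos: [0.5751, 0.0021, 0.1441]
ee_rot: [[0.999, 0.05, -0.001], [0.05, -0.999, 0.002], [-0.001, -0.002, -1.0]]
wrist_force: [-0.4, 0.1, -3.0]
gripper_width: 0.202
gripper_force: 30.0
```

Run:
```python
from h import *
s=sense();print(s['wrist_force'].round(2),s['tcp_pos'])
to(*pose(fin(-.218,-.03,.144),FY,0))
def blobs(c,m0,lo,box):
    a=c['pixels'].astype(int);x0,y0,x1,y1=box
    m=((a[...,2]-a[...,0])>lo).astype(np.uint8);mm=np.zeros_like(m);mm[y0:y1,x0:x1]=m[y0:y1,x0:x1]
    k,l,st,ce=cv2.connectedComponentsWithStats(mm);return [(st[i].tolist(),ce[i].round(1).tolist(),onz(c,*ce[i],.07).round(3).tolist()) for i in range(1,k) if st[i,4]>3]
for n in('t3','t4'):
    c=load('t3') if n=='t3' else snap('top','t4')
    print(n,blobs(c,0,12,(194,118,286,185)))
c=load('t4');print('fin corners/tub front',[np.round(proj(c,fin(*p)),1).tolist() for p in((-.1,-.13,.2),(-.1,.13,.2),(-.085,-.12,.055),(-.1,-.06,.2))])
a=c['pixels'];print('pan px',[a[int(v),int(u)].tolist() for u,v in(proj(c,fin(*p)) for p in((-.068,-.03,.15),(-.038,-.03,.15),(-.048,-.045,.14),(-.02,-.03,.14)))])
```

```text
[-0.41  0.08 -2.96] [0.57506961 0.00210317 0.14409535]
turn [-0.0021  0.0007 -0.0024] shift cm [ 0.02 -0.1  -0.09] rows 0.0 t 21.08
t3 [([273, 121, 13, 25, 163], [281.4, 133.9], [0.835, -0.069, 0.07]), ([269, 160, 6, 5, 19], [271.6, 162.1], [0.751, -0.044, 0.07]), ([284, 174, 2, 3, 4], [284.8, 175.0], [0.715, -0.082, 0.07]), ([282, 178, 4, 7, 18], [283.9, 181.1], [0.698, -0.08, 0.07])]
t4 [([270, 160, 5, 5, 15], [272.2, 161.9], [0.752, -0.046, 0.07]), ([194, 163, 71, 22, 887], [237.1, 176.2], [0.707, 0.049, 0.07])]
fin corners/tub front [[290.1, 169.9], [182.2, 171.8], [283.7, 179.8], [261.3, 170.4]]
pan px [[69, 74, 77], [92, 94, 91], [91, 94, 90], [88, 92, 87]]
```

Run:
```python
from h import *
c=load('t4');a=c['pixels'].astype(int)
for p in((-.068,-.03,.15),(-.068,-.03,.156),(-.068,-.09,.065),(-.068,-.09,.075)): print(p,np.round(proj(c,fin(*p)),1))
print('R-B top rows 158-180, cols 236-284 step1');d=a[...,2]-a[...,0]
for v in range(158,174): print(v,' '.join(f'{x:3d}' for x in d[v,238:284]))
# brighter visible brass before: compare with original fittings in pan in first top image
s=snap('scene','s4');b=s['pixels'].astype(int);e=b[...,2]-b[...,0]
for p in((-.037,-.089,.065),(-.068,-.09,.065),(-.068,-.1,.06)): print('scene',p,np.round(proj(s,fin(*p)),1))
u,v=map(int,proj(s,fin(-.055,-.09,.065)))
for r in range(v-9,v+10): print(r,' '.join(f'{x:3d}' for x in e[r,u-16:u+20]))
```

```text
(-0.068, -0.03, 0.15) [249.7 164.2]
(-0.068, -0.03, 0.156) [249.6 163.5]
(-0.068, -0.09, 0.065) [272.9 173.1]
(-0.068, -0.09, 0.075) [272.9 172.1]
R-B top rows 158-180, cols 236-284 step1
158  -2  -1   0  -1  -1  -1  -1  -2  -1  -2   0  -1   0  -2  -2  -1   0  -1  -1  -1  -2  -1  -2  -1  -1  -2  -3  -2  -3  -2  -3  -2  -1   0  -1  -3  -2  -2  -2  -2  -3  -1  -1  -1  -2  -2
159  -1  -1  -1  -1  -2  -1  -1  -1   0  -1   0  -1   0  -1  -1  -1  -2  -1  -1  -1  -1   0   0  -2  -1  -3  -1  -2  -2  -1  -3  -1   5   7   6   5   2   0  -2  -2  -1  -1  -1  -1  -1  -2
160   0   0  -1   0   0   1   0   0   0   0  -1   0   0  -1  -1  -1  -1   0  -1   0  -1  -1  -1  -2  -2  -2  -3  -2  -2   0   1   7  11  14  15  13   9   2  -2  -2  -2  -1  -1  -1  -3  -2
161   0   1   1   1   0   1   0  -1   0   0   1  -1  -1  -1   1   0   0   0  -1   0  -1  -1  -1  -2  -1  -1  -1  -2  -2  -1   5  11  14  14  14  16  14   6   1  -1  -2  -2   0  -2  -3  -3
162   3   2   1   2   3   3   3   1   1   2   0   1   0   0   0   0   0   0   1   0  -1   1   0  -1  -1  -2  -1  -1  -2  -1   5  12  12  10   9  13  14   8   0 
[... 4335 characters left out ...]
  -6  -5  -6  -6  -8  -7  -6  -7  -6  -6  -7  -7  -7  -2   0   1  -2  -4  -1  -4  -5  -4  -6  -6  -5  -7  -5
211  -7  -6  -5  -7  -6  -6  -6  -6  -7  -7  -7  -6  -7  -7  -7  -8  -6  -7  -6  -6  -7  -7  -4   0  -1  -2   0  -3  -6  -4  -5  -6  -5  -6  -6  -7
212  -5  -6  -6  -6  -6  -7  -7  -7  -7  -6  -7  -8  -8  -7  -6  -7  -7  -6  -6  -7  -6  -6  -2   0  -1  -1  -2  -5  -8  -6  -5  -7  -5  -6  -6  -7
213  -7  -6  -8  -8  -7  -6  -7  -6  -7  -5  -5  -7  -7  -6  -6  -6  -7  -8  -8  -7  -7  -6  -1  -1  -1  -4  -5  -7  -6  -7  -7  -5  -6  -4  -5  -5
214  -6  -7  -6  -5  -7  -6  -8  -6  -6  -6  -7  -6  -6  -6  -7  -7  -6  -2  -2  -5  -7  -7  -1   0  -3  -5  -7  -5  -6  -7  -8  -6  -5  -5  -5  -7
```

Fitting a isn't in the pan: it would show as brass near (250,163), and those pixels are plain grey. Where it should have fallen is hidden behind the plate's rim. I'll draw out level.

Run:
```python
from h import *
s=sense();print(s['wrist_force'].round(2),s['tcp_pos'],s['ee_rot'].round(4)[2])
to(*pose(fin(-.218,-.03,.144),FY,0));to(*pose(fin(-.36,-.03,.144),FY,0))
```

```text
[-0.48  0.07 -2.77] [0.57542383 0.00154812 0.14421829] [-1.0e-04 -1.8e-03 -1.0e+00]
turn [-0.0018  0.0001 -0.0034] shift cm [-0.01 -0.16 -0.08] rows 0.0 t 21.18
turn [-0.0018  0.0001 -0.0034] shift cm [-14.21  -0.09  -0.08] rows 3.4 t 21.18
```

>>> arm_command:
  deltas:
    - [-0.002,0,-0.003,0,-0.15,-0.08,1]
    - [-0.002,0,-0.003,0,-0.15,-0.08,1]
    - [-0.002,0,-0.003,0,-0.15,-0.08,1]

```text
time_s: 21.43
tcp_pos: [0.5753, 0.0031, 0.145]
ee_rot: [[0.999, 0.052, -0.0], [0.052, -0.999, -0.001], [-0.0, 0.001, -1.0]]
wrist_force: [-0.8, -0.5, -2.6]
gripper_width: 0.205
gripper_force: 30.0
```

Run:
```python
from h import *
s=sense();print(s['wrist_force'].round(2),s['tcp_pos'],s['ee_rot'].round(4)[2])
to(*pose(fin(-.218,-.03,.144),FY,0));to(*pose(fin(-.36,-.03,.144),FY,0))
```

```text
[-0.79 -0.45 -2.63] [0.57532662 0.0031004  0.14495586] [-2.e-04  9.e-04 -1.e+00]
turn [0.0009 0.0002 0.0001] shift cm [-0.01 -0.   -0.  ] rows 0.0 t 21.43
turn [0.0009 0.0002 0.0001] shift cm [-14.21   0.02  -0.  ] rows 3.4 t 21.43
```

>>> arm_command:
  deltas:
    - [0,0,0,-0.3,0,0,1]
    - [0,0,0,-0.9,0,0,1]
    - [0,0,0,-1.7,0,0,1]
    - [0,0,0,-2.6,0,0,1]
    - [0,0,0,-3.5,0,0,1]
    - [0,0,0,-4.4,0,0,1]
    - [0,0,0,-5.3,0,0,1]
    - [0,0,0,-6,0,0,1]

```text
time_s: 22.1
tcp_pos: [0.5139, 0.0001, 0.145]
ee_rot: [[0.999, 0.053, -0.001], [0.053, -0.999, -0.001], [-0.001, 0.001, -1.0]]
wrist_force: [-0.4, -0.2, -2.2]
gripper_width: 0.201
gripper_force: 30.0
```

>>> arm_command:
  deltas:
    - [0,0,0,-0.9,0,0,1]
    - [0,0,0,-1.9,0,0,1]
    - [0,0,0,-3,0,0,1]
    - [0,0,0,-4.3,0,0,1]
    - [0,0,0,-5.7,0,0,1]
    - [0,0,0,-7,0,0,1]
    - [0,0,0,-7.9,0,0,1]
    - [0,0,0,-8.2,0,0,1]

```text
time_s: 22.77
tcp_pos: [0.4316, -0.0045, 0.1449]
ee_rot: [[0.999, 0.053, -0.001], [0.053, -0.999, -0.001], [-0.001, 0.001, -1.0]]
wrist_force: [-0.2, -0.4, -3.0]
gripper_width: 0.2
gripper_force: 30.0
```

Run:
```python
from h import *
np.set_printoptions(precision=4,suppress=True)
s=sense();print(s['wrist_force'].round(2),s['tcp_pos'],s['ee_rot'].round(4)[2],s['joints'].round(1))
c=snap('wrist','w6');a=c['pixels'].astype(int);d=a[...,2]-a[...,0]
# brass in pan?
o=fin(-.36,-.03,.144)
for x in(.15,.18): 
    u,v=proj(c,fin(-.36+x,-.03,.155));print(x,u,v, d[max(0,int(v)-6):int(v)+7,int(u)-6:int(u)+7].max() if v>0 else None)
G=(.4553,-.2720);R=Rt(-5.2)
to((*G,.155),R);to((*G,.077),R)
```

```text
[-0.17 -0.4  -3.02] [ 0.4316 -0.0045  0.1449] [-0.0012  0.0012 -1.    ] [ 21.2   9.3 -33.4   0.1 -47.4  71.8]
0.15 276.14999412636223 -29.011323350736944 None
0.18 276.0813370374973 -84.27671391488019 None
turn [0.0011 0.0005 0.1441] shift cm [ 0.89 26.85 -0.96] rows 6.4 t 22.82
turn [0.0011 0.0005 0.1441] shift cm [ 0.9  26.84  6.84] rows 6.6 t 22.82
```

>>> arm_command:
  deltas:
    - [0,0,0,0,0.8,-0.3,1]
    - [0,0,0,0.1,2.4,-0.6,1]
    - [0,0,0,0.2,4.6,-0.9,1]
    - [0,0,0,0.3,7,-1,1]
    - [0,0,0,0.4,9.4,-1,1]
    - [0,0,0,0.5,11.8,-1,1]
    - [0,0,0,0.5,14.2,-1,1]
    - [0,0,0,0.5,16.5,-1,1]

```text
time_s: 23.48
tcp_pos: [0.448, -0.1707, 0.1553]
ee_rot: [[0.999, 0.053, 0.0], [0.053, -0.999, -0.002], [0.0, 0.002, -1.0]]
wrist_force: [1.5, 0.4, -4.2]
gripper_width: 0.206
gripper_force: 30.0
```

>>> arm_command:
  deltas:
    - [0,0,0.01,0.1,2.3,0,1]
    - [0,0,0.03,0.1,4.4,0,1]
    - [0,0,0.06,0.2,6.3,0,1]
    - [0,0,0.09,0.3,8,0,1]
    - [0,0,0.12,0.4,9.3,0,1]
    - [0,0,0.135,0.4,10.1,0,1]
    - [0,0,0.144,0.4,10.3,0,1]
    - [0,0,0.144,0.4,10.3,0,1]

```text
time_s: 24.15
tcp_pos: [0.4566, -0.2717, 0.155]
ee_rot: [[0.996, -0.092, -0.001], [-0.092, -0.996, -0.001], [-0.001, 0.001, -1.0]]
wrist_force: [0.0, 1.1, -3.4]
gripper_width: 0.205
gripper_force: 30.0
```

>>> arm_command:
  deltas:
    - [0,0,0,0,0,0,1]
    - [0,0,0,0,0,0,1]
    - [0,0,0,0,0,0,1]

```text
time_s: 24.4
tcp_pos: [0.4566, -0.2706, 0.1554]
ee_rot: [[0.996, -0.09, -0.0], [-0.09, -0.996, -0.001], [-0.0, 0.001, -1.0]]
wrist_force: [0.0, 0.0, -2.6]
gripper_width: 0.205
gripper_force: 30.0
```

Run:
```python
from h import *
np.set_printoptions(precision=4,suppress=True)
s=sense();print(s['wrist_force'].round(2),s['tcp_pos'],s['ee_rot'])
G=(.4553,-.2720);R=np.array([[0.9959,-0.0908,-0.0041],[-0.0908,-0.9959,.0009],[-.0042,-.0005,-1]])
to((*G,.09),R);to((*G,.076),R)
c=snap('wrist','w6');cv2.imwrite('pics/x.png',c['pixels'])
# shank/pan alignment by brass & pan check: brass pixels in upper half
a=c['pixels'].astype(int)
gray=a.sum(2)/3; 
for v in(20,25,60,100,140): 
    row=a[v];print(v,'bright cols',[ (int(x)) for x in np.where(np.abs(np.diff(row.sum(1)/3))>22)[0] if 180<x<380])
```

```text
[ 0.04  0.04 -2.65] [ 0.4566 -0.2706  0.1554] [[ 0.996  -0.0896 -0.0003]
 [-0.0896 -0.996  -0.0011]
 [-0.0002  0.0012 -1.    ]]
turn [ 0.0017 -0.004   0.0012] shift cm [-0.12  0.14  6.54] rows 1.6 t 24.4
turn [ 0.0017 -0.004   0.0012] shift cm [-0.12  0.14  7.94] rows 1.9 t 24.4
20 bright cols [228, 229, 230, 247, 260, 267, 287, 295, 326, 331]
25 bright cols [225, 228, 229, 230, 231, 247, 248, 326, 328, 331, 332]
60 bright cols [250, 266, 267, 287, 288, 289, 297, 305]
100 bright cols [267, 275, 287, 298, 299, 305]
140 bright cols [274, 346]
```

>>> arm_command:
  deltas:
    - [0.002,-0.004,0.001,-0.1,0.14,1,1]
    - [0.002,-0.004,0.001,-0.12,0.14,2.5,1]
    - [0.002,-0.004,0.001,-0.12,0.14,4,1]
    - [0.002,-0.004,0.001,-0.12,0.14,5.3,1]
    - [0.002,-0.004,0.001,-0.12,0.14,6,1]
    - [0.002,-0.004,0.001,-0.12,0.14,6.4,1]
    - [0.002,-0.004,0.001,-0.12,0.14,6.4,1]
    - [0.002,-0.004,0.001,-0.12,0.14,6.4,1]

```text
time_s: 25.12
tcp_pos: [0.4556, -0.2728, 0.0914]
ee_rot: [[0.996, -0.091, -0.004], [-0.091, -0.996, 0.001], [-0.004, -0.0, -1.0]]
wrist_force: [-0.7, 0.1, -2.2]
gripper_width: 0.205
gripper_force: 30.0
```

Run:
```python
from h import *
np.set_printoptions(precision=4,suppress=True)
s=sense();print(s['wrist_force'].round(2),s['tcp_pos'],s['ee_rot'])
G=(.4553,-.2720);R=np.array([[0.9959,-0.0908,-0.0041],[-0.0908,-0.9959,.0009],[-.0042,-.0005,-1]])
to((*G,.076),R)
```

```text
[-0.74  0.15 -2.21] [ 0.4556 -0.2728  0.0914] [[ 0.9958 -0.0914 -0.0038]
 [-0.0914 -0.9958  0.0008]
 [-0.0038 -0.0005 -1.    ]]
turn [ 0.     -0.0004 -0.0006] shift cm [-0.04 -0.07  1.54] rows 0.4 t 25.12
```

>>> arm_command:
  deltas:
    - [0,0,0,-0.03,-0.06,0.4,1]
    - [0,0,0,-0.03,-0.06,0.8,1]
    - [0,0,0,-0.03,-0.06,1.1,1]
    - [0,0,0,-0.03,-0.06,1.4,1]
    - [0,0,0,-0.03,-0.06,1.6,1]
    - [0,0,0,-0.03,-0.06,1.6,1]
    - [0,0,0,-0.03,-0.06,1.6,1]

```text
time_s: 25.7
tcp_pos: [0.4549, -0.272, 0.076]
ee_rot: [[0.996, -0.091, -0.004], [-0.091, -0.996, 0.001], [-0.004, -0.001, -1.0]]
wrist_force: [-2.4, 1.6, 4.2]
gripper_width: 0.205
gripper_force: 30.0
```

>>> arm_command:
  deltas:
    - [0,0,0,0,0,-0.05,1]
    - [0,0,0,0,0,-0.05,0.4]
    - [0,0,0,0,0,-0.05,0.2]
    - [0,0,0,0,0,-0.05,0]
    - [0,0,0,0,0,-0.05,0]
    - [0,0,0,0,0,-0.05,0]
    - [0,0,0,0,0,-0.05,0]

```text
time_s: 26.28
tcp_pos: [0.4551, -0.2721, 0.0757]
ee_rot: [[0.996, -0.092, -0.004], [-0.092, -0.996, 0.001], [-0.004, -0.001, -1.0]]
wrist_force: [-0.6, -0.1, -0.4]
gripper_width: 0.484
gripper_force: 0.0
```

>>> arm_command:
  deltas:
    - [0,0,0,0,0,-1,0]
    - [0,0,0,0,0,-3,0]
    - [0,0,0,0,0,-6,-1]
    - [0,0,0,0,0,-10,-1]
    - [0,0,0,0,0,-14,-1]
    - [0,0,0,0,0,-18,-1]
    - [0,0,0,-4,0,-22,-1]
    - [0,0,0,-4,0,-22,-1]

```text
time_s: 26.95
tcp_pos: [0.4158, -0.2692, 0.3021]
ee_rot: [[0.996, -0.091, 0.004], [-0.091, -0.996, -0.003], [0.005, 0.002, -1.0]]
wrist_force: [-0.1, -0.3, -0.2]
gripper_width: 0.87
gripper_force: 0.0
```

>>> arm_command:
  deltas:
    - [0,0,0,0,0,0,-1]
    - [0,0,0,0,0,0,-1]
    - [0,0,0,0,0,0,-1]
    - [0,0,0,0,0,0,-1]

```text
time_s: 27.28
tcp_pos: [0.4159, -0.2684, 0.294]
ee_rot: [[0.996, -0.092, -0.008], [-0.092, -0.996, 0.002], [-0.008, -0.002, -1.0]]
wrist_force: [-0.0, 0.1, -0.3]
gripper_width: 0.999
gripper_force: 0.0
```

Run:
```python
from h import *
np.set_printoptions(precision=4,suppress=True)
s=sense();print(s['wrist_force'].round(2),s['tcp_pos'],s['ee_rot'])
def rect(n):
    c=load(n); h=cv2.cvtColor(c['pixels'],cv2.COLOR_BGR2HSV); m=cv2.inRange(h,(4,120,30),(16,255,255)); m[260:]=0; m[:,:150]=0;m[:,420:]=0
    k,l,st,ce=cv2.connectedComponentsWithStats(m);i=1+np.argmax(st[1:,4]);x,y,w,hh=st[i][:4]
    X=np.argwhere(l==i)
    t=X[X[:,0]<=y+2][:,1].mean();b=X[X[:,0]>=y+hh-3][:,1].mean()
    A=onz(c,t,y,.09);B=onz(c,b,y+hh,.09);print(n,st[i],A,B,'mid',(A+B)/2,'yaw',np.degrees(np.arctan2(*(A-B)[[1,0]])),'len',np.linalg.norm(A-B))
snap('wrist','w7');rect('w4');rect('w7')
# brass in pan?
c=load('w7');a=c['pixels'].astype(int);d=a[...,2]-a[...,0]
for n in('w4','w7'):
    q=load(n);dd=q['pixels'].astype(int);dd=dd[...,2]-dd[...,0]
    for x in(.15,.18):
        u,v=proj(q,boat(x,.085));print(n,x,round(u),round(v),dd[max(0,int(v)-4):int(v)+5,int(u)-4:int(u)+5].mean() if v>0 else '')
to((.55,.0,.30),Rt(3.1))
```

```text
[-0.02  0.09 -0.32] [ 0.4159 -0.2684  0.294 ] [[ 0.9958 -0.0917 -0.0077]
 [-0.0917 -0.9958  0.0024]
 [-0.0079 -0.0017 -1.    ]]
w4 [297 122   8  79 552] [ 0.4928 -0.27    0.09  ] [ 0.4055 -0.2625  0.09  ] mid [ 0.4492 -0.2662  0.09  ] yaw -4.939317102202498 len 0.08766663430720763
w7 [271 117   6  81 467] [ 0.4933 -0.2714  0.09  ] [ 0.4053 -0.2634  0.09  ] mid [ 0.4493 -0.2674  0.09  ] yaw -5.15041140696411 len 0.08836329466824677
w4 0.15 306 30 36.44444444444444
w4 0.18 306 6 40.45679012345679
w7 0.15 277 22 -1.9135802469135803
w7 0.18 277 -3 
turn [-0.0021  0.0077 -0.1459] shift cm [ 10.88 -27.96  -0.64] rows 7.2 t 27.33
```

>>> arm_command:
  deltas:
    - [0,0.008,-0.1,3,-3,0,-1]
    - [0,0.008,-0.146,6,-7,0,-1]
    - [0,0.008,-0.146,9,-11,0,-1]
    - [0,0.008,-0.146,11,-15,0,-1]
    - [0,0.008,-0.146,13,-19,0,-1]
    - [0,0.008,-0.146,14,-23,0,-1]
    - [0,0.008,-0.146,14,-26,0,-1]
    - [0,0.008,-0.146,14,-28,0,-1]

```text
time_s: 28.0
tcp_pos: [0.5824, 0.0005, 0.293]
ee_rot: [[0.998, 0.056, 0.0], [0.056, -0.998, 0.0], [0.0, -0.0, -1.0]]
wrist_force: [0.1, -0.5, 0.0]
gripper_width: 1.0
gripper_force: 0.0
```

>>> arm_command:
  deltas:
    - [0,0,0,0,0,0,-1]
    - [0,0,0,0,0,0,-1]

```text
time_s: 28.17
tcp_pos: [0.5815, -0.0008, 0.2935]
ee_rot: [[0.998, 0.057, 0.0], [0.057, -0.998, 0.0], [0.0, -0.0, -1.0]]
wrist_force: [0.2, -1.0, -0.9]
gripper_width: 0.996
gripper_force: 0.0
```

Run:
```python
from h import *
s=sense();print(s['tcp_pos'],s['ee_rot'].round(3)[2])
to((.6293,.0895,.25),Rt(3.1));to((.6293,.0895,.187),Rt(3.1))
```

```text
[ 0.58146855 -0.00081545  0.29349387] [ 0. -0. -1.]
turn [-0.     -0.0003  0.0032] shift cm [ 5.29 -8.74  4.35] rows 2.7 t 28.17
turn [-0.     -0.0003  0.0032] shift cm [ 5.29 -8.74 10.65] rows 3.5 t 28.17
```

>>> arm_command:
  deltas:
    - [0,0,0.003,2,-4,2,-1]
    - [0,0,0.003,4,-7.5,4,-1]
    - [0,0,0.003,5.3,-8.7,4.3,-1]
    - [0,0,0.003,5.3,-8.7,4.3,-1]
    - [0,0,0.003,5.3,-8.7,4.3,-1]
    - [0,0,0.003,5.3,-8.7,7,-0.5]
    - [0,0,0.003,5.3,-8.7,10,0]
    - [0,0,0.003,5.3,-8.7,10.6,0.2]

```text
time_s: 28.83
tcp_pos: [0.6267, 0.0849, 0.1853]
ee_rot: [[0.999, 0.048, -0.005], [0.048, -0.999, -0.001], [-0.005, 0.0, -1.0]]
wrist_force: [-1.3, -0.2, -2.5]
gripper_width: 0.853
gripper_force: 0.0
```

>>> arm_command:
  deltas:
    - [0,0,0,0,0,0,0.3]
    - [0,0,0,0,0,0,0.5]
    - [0,0,0,0,0,0,0.5]
    - [0,0,0,0,0,0,0.5]

```text
time_s: 29.17
tcp_pos: [0.6308, 0.0871, 0.1921]
ee_rot: [[0.999, 0.051, 0.008], [0.051, -0.999, 0.002], [0.008, -0.002, -1.0]]
wrist_force: [0.4, 0.2, -0.1]
gripper_width: 0.555
gripper_force: 0.0
```

Run:
```python
from h import *
s=sense();print(s['tcp_pos'],s['ee_rot'].round(3)[2],s['gripper_width'],s['wrist_force'])
to((.6293,.0895,.187),Rt(3.1))
```

```text
[0.63080234 0.08706574 0.1921048 ] [ 0.008 -0.002 -1.   ] 0.5549943214988586 [ 0.38484147  0.17033024 -0.07717509]
turn [-0.0016 -0.0078 -0.0032] shift cm [-0.14 -0.25  0.51] rows 0.1 t 29.17
```

>>> arm_command:
  deltas:
    - [0,0,0,-0.1,-0.2,0.3,0.7]
    - [0,0,0,-0.1,-0.2,0.3,1]
    - [0,0,0,-0.1,-0.2,0.3,1]
    - [0,0,0,-0.1,-0.2,0.3,1]
    - [0,0,0,-0.1,-0.2,0.3,1]
    - [0,0,0,-0.1,-0.2,0.3,1]
    - [0,0,0,-0.1,-0.2,0.3,1]
    - [0,0,0,-0.1,-0.2,0.3,1]

```text
time_s: 29.83
tcp_pos: [0.6287, 0.0892, 0.1868]
ee_rot: [[0.999, 0.051, 0.004], [0.051, -0.999, 0.001], [0.004, -0.001, -1.0]]
wrist_force: [0.0, 1.0, -0.3]
gripper_width: 0.153
gripper_force: 30.0
```

>>> arm_command:
  deltas:
    - [0,0,0,0,0,0,1]
    - [0,0,0,0,0.4,0,1]
    - [0,0,0,0,1.2,0,1]
    - [0,0,0,0,2.2,0,1]
    - [0,0,0,0,3.2,0,1]
    - [0,0,0,0,4.2,0,1]
    - [0,0,0,0,5,0,1]
    - [0,0,0,0,5.5,0,1]

```text
time_s: 30.5
tcp_pos: [0.6319, 0.0328, 0.1869]
ee_rot: [[0.999, 0.05, 0.005], [0.05, -0.999, 0.001], [0.005, -0.001, -1.0]]
wrist_force: [1.2, 3.5, 2.0]
gripper_width: 0.151
gripper_force: 30.0
```

Run:
```python
from h import *
s=sense();print(s['tcp_pos'],s['ee_rot'].round(3)[2],s['gripper_width'],s['gripper_force'],s['wrist_force'])
to((.634,.0074,.1877),Rt(3.1))
```

```text
[0.63186439 0.03284068 0.18685318] [ 0.005 -0.001 -1.   ] 0.1511768484244961 29.972538454458117 [1.17962136 3.52473352 1.99346788]
turn [-0.0007 -0.0047 -0.004 ] shift cm [ 0.09  2.55 -0.09] rows 0.6 t 30.5
```

>>> arm_command:
  deltas:
    - [0,0,0,0,0.6,0,1]
    - [0,0,0,0.02,1.2,0,1]
    - [0,0,0,0.04,1.8,0,1]
    - [0,0,0,0.06,2.2,0,1]
    - [0,0,0,0.07,2.4,0,1]
    - [0,0,0,0.08,2.5,0,1]
    - [0,0,0,0.08,2.6,0,1]
    - [0,0,0,0.08,2.6,0,1]

```text
time_s: 31.17
tcp_pos: [0.6333, 0.008, 0.1869]
ee_rot: [[0.999, 0.051, 0.003], [0.051, -0.999, 0.0], [0.003, -0.0, -1.0]]
wrist_force: [-1.8, 1.3, 4.1]
gripper_width: 0.149
gripper_force: 30.0
```

>>> arm_command:
  deltas:
    - [0,0,0,0,0.1,0,1]
    - [0,0,0,0,0.2,0,1]
    - [0,0,0,0,0.2,0,1]

```text
time_s: 31.42
tcp_pos: [0.6334, 0.0072, 0.1868]
ee_rot: [[0.999, 0.051, 0.003], [0.051, -0.999, 0.002], [0.003, -0.002, -1.0]]
wrist_force: [-2.9, 4.7, 4.7]
gripper_width: 0.148
gripper_force: 30.0
```

>>> arm_command:
  deltas:
    - [0,0,0,0,0.1,0,1]
    - [0,0,0,0,0.2,0,1]
    - [0,0,0,0,0.2,0,1]

```text
time_s: 31.67
tcp_pos: [0.6334, 0.007, 0.1868]
ee_rot: [[0.999, 0.052, 0.004], [0.052, -0.999, 0.005], [0.004, -0.005, -1.0]]
wrist_force: [-4.8, 10.2, 4.6]
gripper_width: 0.152
gripper_force: 30.0
```

The force rises while the position holds, so the shutter is against its shut stop. I'll release and back away.

>>> arm_command:
  deltas:
    - [0,0,0,0,-0.3,0,1]
    - [0,0,0,0,-0.35,0,-1]
    - [0,0,0,0,-0.35,0,-1]
    - [0,0,0,0,-0.35,0,-1]
    - [0,0,0,0,-0.35,0,-1]
    - [0,0,0,0,-0.35,0,-1]
    - [0,0,0,0,-0.35,-3,-1]
    - [0,0,0,0,-0.35,-7,-1]

```text
time_s: 32.33
tcp_pos: [0.6312, 0.0072, 0.2529]
ee_rot: [[0.999, 0.05, -0.006], [0.05, -0.999, -0.001], [-0.006, 0.0, -1.0]]
wrist_force: [-0.1, 0.3, 1.3]
gripper_width: 0.592
gripper_force: 0.0
```

>>> arm_command:
  deltas:
    - [0,0,0,0,0,-3,-1]
    - [0,0,0,-4,0,-5,-1]
    - [0,0,0,-8,0,-5,-1]
    - [0,0,0,-12,0,-5,-1]
    - [0,0,0,-16,0,-5,-1]
    - [0,0,0,-18,0,-5,-1]
    - [0,0,0,-18,0,-5,-1]
    - [0,0,0,-18,0,-5,-1]

```text
time_s: 33.0
tcp_pos: [0.453, -0.0017, 0.307]
ee_rot: [[0.999, 0.052, 0.006], [0.051, -0.999, 0.002], [0.007, -0.001, -1.0]]
wrist_force: [0.2, 0.6, 0.7]
gripper_width: 0.995
gripper_force: 0.0
```

Run:
```python
from h import *
np.set_printoptions(precision=4,suppress=True)
for i in range(3): c=snap('wrist','w8')
s=sense();print(s['tcp_pos'],s['wrist_force'],s['time_s'])
# grip (dark) near predicted
for f in (-.03,-.025,.052): print('pred grip top',f,np.round(proj(c,fin(-.151,f,.205)),1))
u,v=map(int,proj(c,fin(-.151,-.03,.19)));a=c['pixels'];g=a.max(2)
y0=max(0,v-14);m=(g[y0:v+20,u-22:u+22]<50).astype(np.uint8);k,l,st,ce=cv2.connectedComponentsWithStats(m)
print([(st[i].tolist(),(ce[i]+[u-22,y0]).round(1)) for i in range(1,k) if st[i,4]>15],'mid pred',np.round(proj(c,fin(-.151,-.03,.182)),1))
t=snap('top','t9');b=t['pixels'].astype(int);d=b[...,2]-b[...,0]
mm=np.zeros(d.shape,np.uint8);mm[118:166,198:283]=(d[118:166,198:283]>8);k,l,st,ce=cv2.connectedComponentsWithStats(mm)
print('tub brass',[(st[i].tolist(),ce[i].round(1)) for i in range(1,k) if st[i,4]>4])
```

```text
[ 0.4545 -0.0014  0.3059] [0.111  0.2126 0.57  ] 33.15
pred grip top -0.03 [278.8 -10.1]
pred grip top -0.025 [272.1 -10.1]
pred grip top 0.052 [172.6  -2.6]
[([14, 0, 17, 14, 201], array([278.2,   5.7]))] mid pred [278.7  -0.3]
tub brass [([269, 160, 6, 6, 30], array([271.5, 162.3]))]
```

Run:
```python
from station import finish_job
print(finish_job())
```

```text
the job is handed in; nothing more can be done
None
```

The job is handed in at 33.2 s of the 69 s: shutter worked free and shut again, both fittings tipped out, and boat back on its rest within about 1 mm. I saw one fitting in the tub; the other was gone from the pan, but the front plate hid where it should have landed.

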